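# Check the preload nut of a spindle with a beam torque wrench

### The job

Check that the preload nut on the bearing spindle still holds: fit the beam torque wrench over the nut, down flat on its flange, and, without letting go, load it clockwise until the pointer stands between the two long lines of the scale. Keep it there for two seconds, never past the second line; the nut must not turn on its spindle. Then lift the wrench off and lay it back flat on the rubber mat, leaving the oil bottle, the pulley and the vee block alone.

Things in the scene. Friction and masses are not known exactly. Their poses are not given: they have to be found in the camera images.
- nut_seat (a point): On the axis of the steel flanged nut on top of a fixed grey round housing (100 mm across, 44 mm high), at the upper face of the nut's flange (42 mm across), 49 mm above the bench: the wrench's underside rests here when home. z up; turns with the nut. Hexagon above it: 30 mm across flats, 20 mm high, 3 mm chamfer on top, corners at 0, 60... degrees from x. Spindle end 19 mm thick, 28 mm above.
- nut (a joint): Turn of the nut on the spindle, rad: 0 as set, positive clockwise seen from above (tightening). Friction in the thread holds it up to 1.7 N m, then it slips. The spindle itself is held by a locking pin with slack: nut and spindle first turn together, easily (0.1 N m), by an unknown angle up to 0.35 rad clockwise, then stop hard. White witness line across nut flange and spindle shoulder.
- wrench: Steel beam torque wrench, 270 mm long, 0.36 kg. Origin: centre of its ring end, at the underside; z up, x along the handle to the black grip. Ring 51 mm outside, 16 mm high; hexagonal through-hole 31.5 mm across flats, flats facing 0, 60... degrees from x: fits the nut in six ways, about 5 degrees of play either way. Neck 17 mm wide to x = 42 mm. A pointer fixed to the ring runs over the bar.
- wrench_carry (a point): Balance point, 100 mm from the ring's centre, mid steel bar (8 mm wide, 14 mm high), 8 mm above the wrench's underside. The bar is free to grasp across from x = 50 to 130 mm of the wrench; the thin pointer passes over it at 19 to 21 mm above the underside. Let go while on the nut, the wrench would tip, grip end down: keep hold of it. Axes as wrench.
- wrench_grip (a point): Middle of the black grip (84 mm long, 24 mm wide, 16 mm high), 205 mm from the ring's centre, 8 mm above the wrench's underside. Moves with the sprung bar; x along the bar, z up. At 139 to 159 mm from the ring's centre the bar carries a flat aluminium scale 46 mm wide, top 19 mm above the underside.
- beam (a joint): Bending of the bar against the ring, about the ring's axis, rad, as the pointer shows it: 0 unloaded, positive when the handle is loaded clockwise seen from above. Spring, 14 N m per rad. The two long lines of the scale, besides its middle line, stand at 0.07 (1.0 N m: 10 N across the bar at wrench_carry) and 0.10 (1.4 N m: 14 N there); small ticks every 0.01; stop at 0.14.
- tool_mat: Black rubber mat, 95 mm (x) by 310 mm (y), 4 mm thick, fixed on the bench between robot and housing. Origin: centre of its underside. The wrench lies on it at the start, lengthwise, grip toward the mat's -y end.
- oil_bottle: Bystander: white oil bottle with red nozzle, 40 mm across, 125 mm high, just behind the housing (not the one farther back). Origin: centre of its underside.
- pulley: Bystander: small turned pulley, 42 mm across, 26 mm high, to the right of the housing. Origin: centre of its underside.
- vee_block: Bystander: steel vee block, 37 x 45 x 45 mm, left of the mat (not those at the back). Origin: centre of its underside.
Things that resemble listed ones, but are neither listed nor needed, are in the scene too. Leave any yellow look-alike of the part that bears nut_seat alone.

How it is judged:
By the outcome, as a careful person would: the job done as asked, in the order asked, and still so for the second after the job is handed in, with the robot touching nothing.
It also fails if it takes over 72 s, if anything falls off the work surface, if the arm or the gripper's body presses on something with over 40 N, if the wrist force passes 120 N, or if a joint passes its speed limit or range.

### The arm

A 6-joint arm with a two-finger parallel gripper is mounted at the origin on a cart in front of the work surface, level with it; the furniture and walls round the work are solid. World frame = base frame: x ahead of the robot, y to its left, z up, the work surface at z = 0. Lengths are in mm, angles in rad, forces in N, time in s.
With the tool pointing down it reaches from about 275 to 1000 mm from the base axis. Payload 8.4 kg.
Tool frame: the origin (TCP) lies on the centre line of the jaws, within the pads' length; the fingertips stand r.tip_reach ahead of it and the grasp point (between the pads) lies 3 mm ahead of it (r.tip_reach is the distance from the TCP to the fingertips, in mm); z points along the fingers, y is the direction in which the jaws open and shut (so a half turn about z gives the same grasp; the last joint's range is limited). The gripper opens to 85 mm and grips with 20 to 120 N. Pads are 22 mm wide; open, the fingers measure 114 mm over their backs; the gripper's body (76 mm by 85 mm) begins 54 mm behind the grasp point. The pads swing forward as they close: fully open they stand 13 mm farther back than shut.
Start: joints at [1.127, 0.353, 1.633, -0, 1.155, -0.002], TCP at [267.229, 564.993, 253.281] pointing down, gripper open.
Joint ranges: [-2.63, 2.63], [-0.92, 2.1], [0.06, 2.66], [-1.3, 4.44], [0, 2.69], [-3.02, 3.02]. Speed limits (rad/s): [2.22, 2.22, 2.79, 3.14, 3.14, 3.14].

### API

Orientations are given as [roll, pitch, yaw] about the fixed x, y, z axes, in that order (R = Rz(yaw) Ry(pitch) Rx(roll)).
In Python, from rig import sense, optics, r, nets gives the robot as it stands. The module is installed in compiled form; this text tells all that it offers.
- The arm moves only by the tool carry_out, never from a script. Its argument "increments" is a list that holds one entry, the list of rows, each a list of 6 numbers: the shift along the tool's x, y, z normalised to -1 to 1, where 1 is 40 cm, then the turn, a rotation vector about the tool's x, y, z normalised to -1 to 1, where 1 is 60 degrees. A call has 1 to 5 rows; each row is the pose to reach, as a shift and turn from the pose commanded when the call began, along the tool's axes at that moment; what a row does not reach only later rows make up. A row lasts 1/12 s, in which the tool goes at most 41.7 mm and 7.16 degrees, less where a joint would pass 70% of its speed; a pose out of reach is approached as far as the arm can. A call with a number of a shift or a turn outside -1 to 1 is refused whole. A call with a gripper value outside its range is refused whole. "hand" is the closure, from 0 (fully open) to 1 (shut), set as the call begins (left out, the last holds). The fingers move at their own pace and stop on an object; "squeeze" is the grip in N (left out, the last holds). Time passes only in rows, so rows that repeat a pose let the fingers close. It gives the time, the measured TCP pose, the force and the opening at its end, in the units of the state.
- sense(): the state, without advancing time (a new reading comes with each control period).
- optics.grab_frame(name): name is "side" or "top" or "wrist"; returns a dict with "img" (420x560x3 uint8, red, green, blue), "range_z" (420x560 float32, mm along the optical axis (not along the pixel's ray), 0 where there is no reading), "fov_y" (degrees; the focal length in pixels is half the picture's height over the tangent of half this angle, whatever the lens; pixels are square), "cx", "cy" (the principal point, pixels), "R" (3x3) and "t" (3): a world point X has camera coordinates R X + t. Camera axes: x right, y down, z forward; pixel columns grow to the right and rows downward; lengths in mm; the calibration is good to about 2 mm. A picture is of the moment at which its call begins.
- r.sign_off(): hands the job in, once; it reports no verdict.
Trained networks look in the newest picture that a camera, given by its name, has taken for a name from the list of things; names that differ only in an ending like _2 or _b are one class to them, and where a whole thing is asked for, a point or a joint stands for the part that bears it (a point fixed in the world has none). Each returns a list of dicts, best first, with "confidence" (0 to 1); they miss things now and then, are a little off and sometimes report something else, mostly with a low value. They report only what shows in the picture. A call takes as long as a camera call. They do not tell look-alikes from the thing itself.
- nets.trace(target, camera): "mask" (420x560 bool, what is visible of it).
- nets.tip_of(target, camera): "point" ([x, y, z] in mm, in world coordinates, good to about 4 mm: a listed point, or the origin of a listed thing).
The state is a dict: "clock": time; "qpos": joint angles; "qvel": joint speeds; "joint_efforts": joint torques, N m; "eef_pos": TCP position; "tcp_rot": TCP orientation; "contact_force": force on the tool from outside, world axes, zero at the start; "wrist_torque": the same for the moment, N m; "opening": opening from 0.0 (shut) to 1.0 (fully open).
Only numpy, scipy, OpenCV 4.12 (cv2) and the standard library are available. Lean on these libraries where they do the work, as an engineer would, in place of code of your own. Each camera call takes 0.05 s, during which the arm holds its last target.

## Working session

There is one attempt and no reset: what is moved stays moved. The work goes in short steps, Python scripts to look and compute and a tool call to move; the robot and the scene stay as the last step left them, time stands still between calls to the robot, and variables do not carry over. Pictures are saved under pics/ and viewed, and the job is handed in when it is done.

Besides the shell and the picture viewer there is one more tool, called after "Request:" as a command line: name --argument value ..., lists and objects as JSON in quotes. carry_out: Moves the arm, as the interface text tells. Its arguments: {"type":"object","properties":{"increments":{"type":"array","items":{"type":"array","items":{"type":"array","items":{"type":"number","minimum":-1,"maximum":1}}}},"hand":{"type":"number"},"squeeze":{"type":"number"}},"required":["increments"]}

```bash
ls; mkdir -p pics; python3 - <<'E'
from rig import sense, optics, r, nets
import cv2
s=sense()
print(s, r.tip_reach)
for n in ["top","side","wrist"]:
    f=optics.grab_frame(n)
    cv2.imwrite(f"pics/a_{n}.png",f["img"][:,:,::-1])
    print(n,f["fov_y"],f["cx"],f["cy"],f["R"].tolist(),f["t"].tolist())
    for t in ["nut_seat","wrench","wrench_carry","wrench_grip","tool_mat","oil_bottle","pulley","vee_block"]:
        try: print(t,[(d["confidence"],[round(float(x)) for x in d["point"]]) for d in nets.tip_of(t,n)])
        except Exception as e: print(t,e)
E
```

```text
pics
{'clock': 0.0, 'qpos': array([ 1.12661421e+00,  3.53633770e-01,  1.63415151e+00,  6.26132271e-05,
        1.15516955e+00, -2.38552543e-03]), 'qvel': array([ 3.85832802e-04, -3.99852891e-04,  1.19198733e-03, -3.83069231e-05,
       -1.14753453e-05,  1.11309938e-04]), 'joint_efforts': array([-2.67059058e-04, -6.05249262e+01, -3.42072558e+01,  1.66301502e-04,
        9.54309973e-03,  5.34211915e-05]), 'eef_pos': array([267.01156212, 564.60033272, 252.56319578]), 'tcp_rot': array([-3.14023062e+00, -6.04974012e-05,  2.69977070e+00]), 'contact_force': array([0.37596587, 0.3840277 , 0.06933171]), 'wrist_torque': array([-0.03793403,  0.00947638, -0.00937553]), 'opening': 1.0003838726122278} 22.0
top 53.64934067457778 269.74141668226935 206.90824940720506 [[-0.004981557319124193, -0.9994026341527772, -0.03419881482107713], [-0.9916751286083422, 0.009337682765545979, -0.12842603700261818], [0.1286686573579755, 0.03327435242134804, -0.9911292519568956]] [22.81621994467999, 599.983387207443, 975.7124619373867]
nut_seat [(0.73, [376, 314, 46]), (0.72, [636, 2, 49])]
wrench [(0.59, [447, -8, 
[... 662 characters left out ...]
)]
wrench_carry [(0.98, [444, -109, 6])]
wrench_grip [(0.68, [435, -216, 14]), (0.49, [446, -10, 1]), (0.26, [636, 3, 46])]
tool_mat [(0.76, [442, -115, 0])]
oil_bottle [(0.78, [763, 77, 0])]
pulley [(0.59, [601, -297, -1]), (0.24, [434, -216, 13])]
vee_block [(0.84, [407, 157, 3])]
wrist 61.25693096325467 280.09799305804677 211.36962850795769 [[0.4279690409068108, 0.9037932577466429, 0.0004972695614874768], [0.8709877369404861, -0.41258156226363374, 0.26675235065392006], [0.2412941402616257, -0.11372863197898593, -0.9637649797246183]] [-625.4064117025042, -35.098001678791384, 378.047544034]
nut_seat []
wrench []
wrench_carry []
wrench_grip []
tool_mat []
oil_bottle []
pulley []
vee_block []
```

View pics/a_top.png

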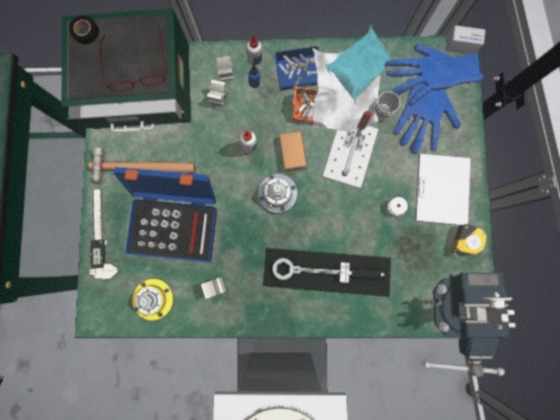

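View pics/a_side.png

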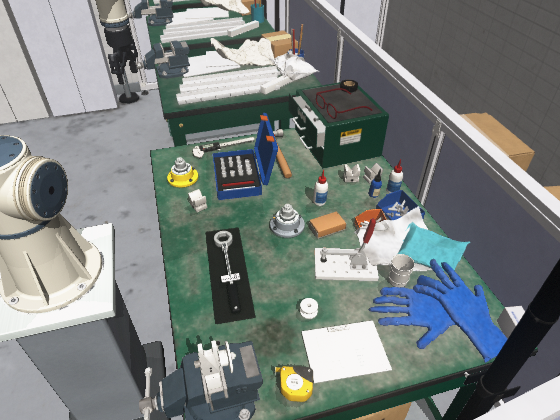

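```bash
cat > h.py <<'E'
import numpy as np, json, cv2
from scipy.spatial.transform import Rotation as Ro
def T(p,yaw,pitch=0,roll=180): return np.array(p,float), Ro.from_euler('xyz',[roll,pitch,yaw],degrees=True)
def load():
    d=json.load(open('cmd.json')); return np.array(d['p']),Ro.from_quat(d['q'])
def save(p,R): json.dump({'p':list(map(float,p)),'q':list(map(float,R.as_quat()))},open('cmd.json','w'))
def inc(p2,R2,cur=None):
    p,R=cur or load()
    s=R.inv().apply(p2-p)/400; w=(R.inv()*R2).as_rotvec()/np.radians(60)
    return np.round(np.r_[s,w],4).tolist()
def apply(row):
    p,R=load(); row=np.array(row)
    save(p+R.apply(row[:3]*400),R*Ro.from_rotvec(row[3:]*np.radians(60)))
def state():
    from rig import sense
    s=sense(); p,R=load()
    print('t',round(s['clock'],2),'pos',s['eef_pos'].round(1),'rpy',np.degrees(s['tcp_rot']).round(2),'F',s['contact_force'].round(1),'M',s['wrist_torque'].round(2),'open',round(s['opening'],3),'cmd',p.round(1),R.as_euler('xyz',degrees=True).round(2))
    return s
def fl(f): return 210/np.tan(np.radians(f['fov_y']/2))
def proj(f,X):
    c=f['R']@np.array(X,float)+f['t']; k=fl(f); return np.array([f['cx']+k*c[0]/c[2],f['cy']+k*c[1]/c[2]])
def unproj_z(f,u,v,z):
    k=fl(f); d=f['R'].T@np.array([(u-f['cx'])/k,(v-f['cy'])/k,1]); o=-f['R'].T@f['t']; return o+d*(z-o[2])/d[2]
def unproj_d(f,u,v):
    k=fl(f); Z=f['range_z'][int(round(v)),int(round(u))]; return f['R'].T@(np.array([(u-f['cx'])/k*Z,(v-f['cy'])/k*Z,Z])-f['t'])
E
python3 - <<'E'
from h import *
from rig import sense,optics
p,R=T([267.229,564.993,253.281],0); 
R=Ro.from_euler('xyz',[np.pi,0,2.6998]); save(p,R)
s=state()
f=optics.grab_frame('wrist'); o=-f['R'].T@f['t']
Rt=Ro.from_euler('xyz',s['tcp_rot'])
print('cam in tool',Rt.inv().apply(o-s['eef_pos']), 'cam axes in tool cols', (Rt.inv().as_matrix()@f['R'].T).round(3))
E
```

```text
t 1.35 pos [267.2 565.  253.3] rpy [-180.     -0.    154.69] F [1.2 0.7 0.8] M [ 0.04  0.   -0.02] open 1.0 cmd [267.2 565.  253.3] [180.     0.   154.69]
cam in tool [  66.71741944    0.25316731 -120.73111825] cam axes in tool cols [[-0.    -0.964 -0.267]
 [ 1.    -0.001  0.   ]
 [-0.001 -0.267  0.964]]
```

```bash
cat >> h.py <<'E'
def path(p2,yaw2,n=None,maxmm=36,maxdeg=6.5):
    """print calls from the commanded pose to target (tool down), linear"""
    p,R=load(); y0=R.as_euler('xyz',degrees=True)[2]; p2=np.array(p2,float)
    dy=(yaw2-y0+180)%360-180
    N=n or int(np.ceil(max(np.linalg.norm(p2-p)/maxmm,abs(dy)/maxdeg,1)))
    i=0
    while i<N:
        m=min(5,N-i); rows=[]
        pc,Rc=load()
        for j in range(1,m+1):
            a=(i+j)/N; rows.append(np.round(inc(p+(p2-p)*a,Ro.from_euler('xyz',[180,0,y0+dy*a],degrees=True),(pc,Rc)),3).tolist())
        print([rows]); apply(rows[-1]); i+=m
E
python3 -c "
from h import *
path([540,-40,330],90)"
```

```text
[[[-0.066, -0.057, -0.01, 0.0, -0.0, 0.057], [-0.133, -0.113, -0.02, 0.0, -0.0, 0.114], [-0.199, -0.17, -0.03, 0.0, -0.0, 0.17], [-0.266, -0.226, -0.04, 0.0, -0.0, 0.227], [-0.332, -0.283, -0.05, 0.0, -0.0, 0.284]]]
[[[-0.081, -0.035, -0.011, -0.0, -0.0, 0.056], [-0.161, -0.069, -0.021, -0.0, -0.0, 0.113], [-0.241, -0.104, -0.031, -0.0, -0.0, 0.17], [-0.321, -0.139, -0.041, -0.0, -0.0, 0.227], [-0.401, -0.173, -0.051, -0.0, -0.0, 0.283]]]
[[[-0.087, -0.01, -0.01, -0.0, -0.0, 0.057], [-0.174, -0.02, -0.02, -0.0, -0.0, 0.114], [-0.261, -0.029, -0.03, -0.0, -0.0, 0.171], [-0.347, -0.039, -0.04, -0.0, -0.0, 0.227], [-0.434, -0.049, -0.05, -0.0, -0.0, 0.284]]]
[[[-0.086, 0.016, -0.01, -0.0, -0.0, 0.057], [-0.172, 0.032, -0.021, -0.0, -0.0, 0.114], [-0.258, 0.049, -0.031, -0.0, -0.0, 0.17], [-0.343, 0.065, -0.041, -0.0, -0.0, 0.227]]]
```

Request:
carry_out --increments '[[[-0.066,-0.057,-0.01,0,0,0.057],[-0.133,-0.113,-0.02,0,0,0.114],[-0.199,-0.17,-0.03,0,0,0.17],[-0.266,-0.226,-0.04,0,0,0.227],[-0.332,-0.283,-0.05,0,0,0.284]]]'

```text
clock: 1.82
eef_pos: [339.2, 404.5, 273.5]
tcp_rot: [3.141, 0.0, 2.4]
contact_force: [0.5, 0.3, 0.3]
opening: 1.002
```

Request:
carry_out --increments '[[[-0.081,-0.035,-0.011,0,0,0.056],[-0.161,-0.069,-0.021,0,0,0.113],[-0.241,-0.104,-0.031,0,0,0.17],[-0.321,-0.139,-0.041,0,0,0.227],[-0.401,-0.173,-0.051,0,0,0.283]]]'

```text
clock: 2.23
eef_pos: [411.1, 245.1, 294.1]
tcp_rot: [3.141, 0.0, 2.103]
contact_force: [1.2, -0.3, 0.5]
opening: 1.001
```

Request:
carry_out --increments '[[[-0.087,-0.01,-0.01,0,0,0.057],[-0.174,-0.02,-0.02,0,0,0.114],[-0.261,-0.029,-0.03,0,0,0.171],[-0.347,-0.039,-0.04,0,0,0.227],[-0.434,-0.049,-0.05,0,0,0.284]]]'

```text
clock: 2.65
eef_pos: [482.9, 85.7, 314.2]
tcp_rot: [3.141, -0.0, 1.806]
contact_force: [0.9, -0.3, 0.3]
opening: 0.999
```

Request:
carry_out --increments '[[[-0.086,0.016,-0.01,0,0,0.057],[-0.172,0.032,-0.021,0,0,0.114],[-0.258,0.049,-0.031,0,0,0.17],[-0.343,0.065,-0.041,0,0,0.227],[-0.343,0.065,-0.041,0,0,0.227]]]'

```text
clock: 3.07
eef_pos: [542.4, -44.6, 330.9]
tcp_rot: [3.139, 0.002, 1.564]
contact_force: [-0.2, -0.7, -0.3]
opening: 1.0
```

```bash
python3 - <<'E'
from h import *
from rig import optics,nets
state()
f=optics.grab_frame('wrist'); np.savez('f1.npz',**f)
cv2.imwrite('pics/b.png',f['img'][:,:,::-1])
for n in ["nut_seat","wrench","wrench_carry","wrench_grip","tool_mat"]:
    print(n,[(d["confidence"],d["point"].round(1) if hasattr(d['point'],'round') else d['point']) for d in nets.tip_of(n,'wrist')])
E
```

```text
t 3.07 pos [542.4 -44.6 330.9] rpy [1.7985e+02 1.3000e-01 8.9620e+01] F [-0.2 -0.7 -0.3] M [-0.04 -0.02 -0.  ] open 1.0 cmd [540.1 -39.8 330.1] [180.    -0.    90.01]
nut_seat [(0.6, [634.8, 0.8, 47.0])]
wrench [(0.75, [446.6, -10.9, 1.8])]
wrench_carry [(0.9, [441.0, -113.4, 9.9])]
wrench_grip [(0.88, [436.1, -216.1, 8.6]), (0.68, [634.8, 0.1, 50.1])]
tool_mat [(0.72, [440.9, -118.3, 0.7])]
```

View pics/b.png

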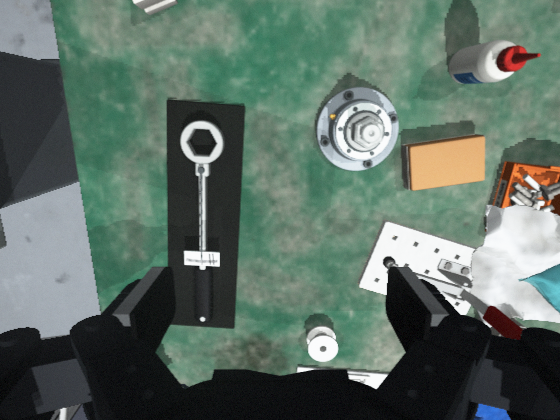

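```bash
python3 - <<'E'
from h import *
from rig import optics
state()
f=optics.grab_frame('wrist'); np.savez('f1.npz',**f); state()
i=f['img'][:,:,::-1]
a=cv2.resize(i[80:180,310:410],(500,500),interpolation=cv2.INTER_CUBIC)
b=cv2.resize(i[100:340,160:250],(225,600),interpolation=cv2.INTER_CUBIC)
c=np.zeros((600,740,3),np.uint8); c[:500,:500]=a; c[:,510:735]=b
cv2.imwrite('pics/c.png',c)
E
```

```text
t 3.37 pos [539.6 -38.9 330. ] rpy [-1.7998e+02 -1.0000e-02  9.0090e+01] F [ 0.7 -0.4 -0.4] M [-0.05 -0.02  0.03] open 1.002 cmd [540.1 -39.8 330.1] [180.    -0.    90.01]
t 3.42 pos [539.7 -38.8 330. ] rpy [-1.7998e+02 -1.0000e-02  9.0100e+01] F [-0.8  0.5 -0.4] M [-0.03  0.02  0.01] open 1.003 cmd [540.1 -39.8 330.1] [180.    -0.    90.01]
```

View pics/c.png

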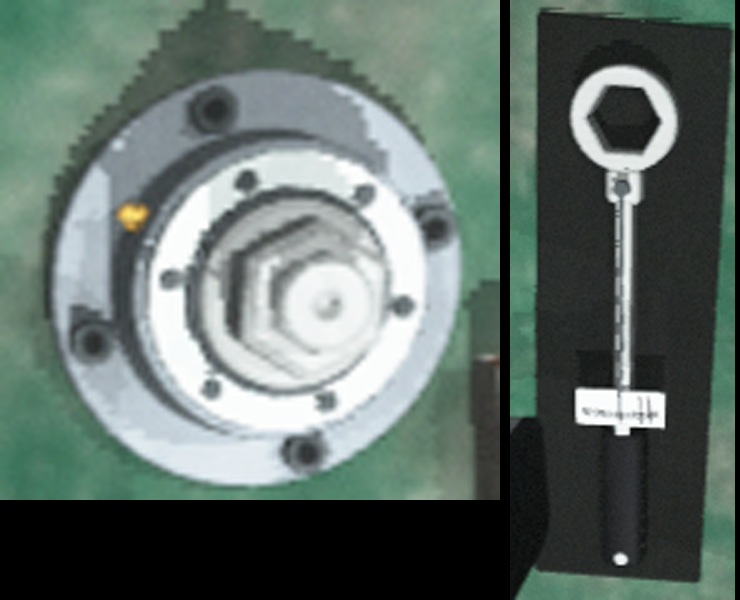

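```bash
python3 -c "
from h import *
path([636,-5,165],90)"
```

```text
[[[0.014, 0.04, 0.069, -0.0, -0.0, 0.0], [0.029, 0.08, 0.138, -0.0, -0.0, 0.0], [0.044, 0.12, 0.206, -0.0, -0.0, 0.0], [0.058, 0.16, 0.275, -0.0, -0.0, 0.0], [0.073, 0.2, 0.344, -0.0, -0.0, 0.0]]]
[[[0.014, 0.04, 0.069, -0.0, -0.0, 0.0]]]
```

Request:
carry_out --increments '[[[0.014,0.04,0.069,0,0,0],[0.029,0.08,0.138,0,0,0],[0.044,0.12,0.206,0,0,0],[0.058,0.16,0.275,0,0,0],[0.073,0.2,0.344,0,0,0]]]'

```text
clock: 3.83
eef_pos: [620.5, -9.3, 191.4]
tcp_rot: [3.141, -0.0, 1.573]
contact_force: [-0.5, 0.4, 0.7]
opening: 1.002
```

Request:
carry_out --increments '[[[0.014,0.04,0.069,0,0,0],[0.014,0.04,0.069,0,0,0],[0.014,0.04,0.069,0,0,0],[0.014,0.04,0.069,0,0,0],[0.014,0.04,0.069,0,0,0]]]'

```text
clock: 4.25
eef_pos: [636.3, -4.9, 166.8]
tcp_rot: [3.139, 0.0, 1.571]
contact_force: [0.4, -0.1, 0.1]
opening: 1.002
```

```bash
python3 - <<'E'
from h import *
from rig import optics
state()
f=optics.grab_frame('wrist'); np.savez('f2.npz',**f)
c=proj(f,[636,2,60]); print(c)
u,v=c.astype(int)
i=f['img'][:,:,::-1]
a=cv2.resize(i[max(v-75,0):v+75,u-95:u+95],None,fx=4,fy=4,interpolation=cv2.INTER_CUBIC)
print(max(v-75,0),u-95)
cv2.imwrite('pics/d.png',a)
E
```

```text
t 4.25 pos [636.3  -4.9 166.8] rpy [1.7988e+02 1.0000e-02 9.0030e+01] F [ 0.4 -0.1  0.1] M [ 0.02  0.03 -0.06] open 1.002 cmd [636.1  -5.  164.9] [180.    -0.    90.01]
[278.10283573 207.90799852]
132 183
```

View pics/d.png

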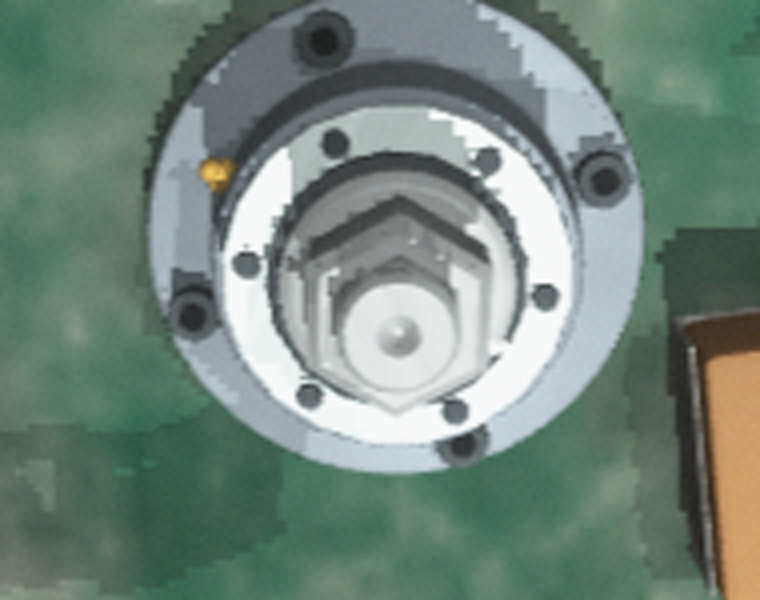

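```bash
cat > ov.py <<'E'
from h import *
import sys
f=dict(np.load('f2.npz'))
print(unproj_z(f,183+400/4-.375,132+335/4-.375,77))
print('depth',unproj_d(f,283,212))
cx,cy,th=map(float,sys.argv[1:4])
u0,v0=183,132
i=f['img'][132:282,183:373,::-1]
a=cv2.resize(i,None,fx=4,fy=4,interpolation=cv2.INTER_CUBIC)
def poly(pts,col):
    q=np.array([(proj(f,p)-[u0,v0]+.5)*4-.5 for p in pts]); cv2.polylines(a,[q.round().astype(int)],True,col,1)
R=15/np.cos(np.pi/6)
for z,c in((49,(0,0,255)),(66,(255,0,0))):
    poly([[cx+R*np.cos(np.radians(th+60*k)),cy+R*np.sin(np.radians(th+60*k)),z] for k in range(6)],c)
t=np.linspace(0,2*np.pi,60)
poly([[cx+9.5*np.cos(x),cy+9.5*np.sin(x),77] for x in t],(0,200,0))
poly([[cx+21*np.cos(x),cy+21*np.sin(x),49] for x in t],(0,200,200))
poly([[cx+50*np.cos(x),cy+50*np.sin(x),0] for x in t],(200,0,200))
cv2.imwrite('pics/'+sys.argv[4],a)
E
python3 ov.py 637 2 90 e.png
```

```text
[638.84970688   1.75033218  77.        ]
depth [639.09724682   3.36593115  75.03166451]
```

View pics/e.png

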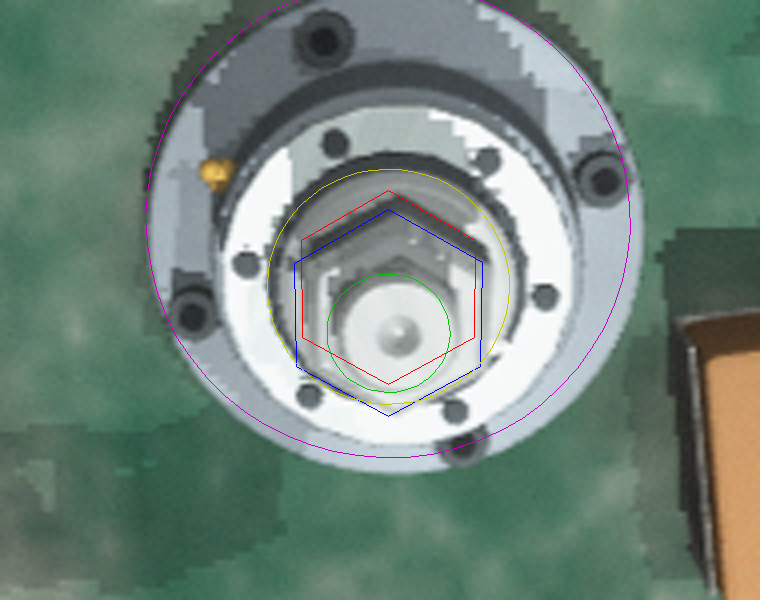

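```bash
python3 ov.py 638.8 1.2 89.5 e2.png
```

```text
[638.84970688   1.75033218  77.        ]
depth [639.09724682   3.36593115  75.03166451]
```

View pics/e2.png

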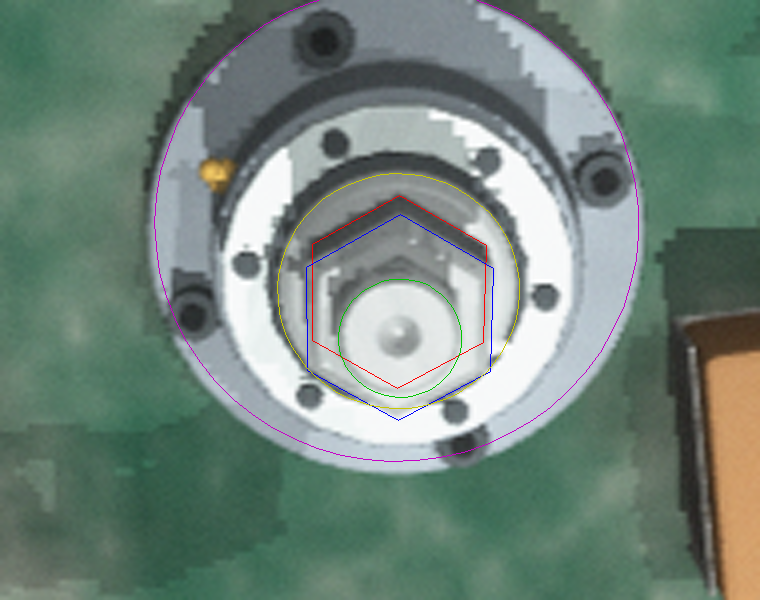

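```bash
python3 - <<'E'
from h import *
f=dict(np.load('f1.npz'))
pts={'ring':(624,118,20),'hexhole':(624,117,20),'bolt':(622,187,20),'pointerend':(622,430,23),'dot':(621,559,20)}
P={}
for n,(a,b,z) in pts.items():
    P[n]=unproj_z(f,160+(a-510)/2.5-.3,100+b/2.5-.3,z); print(n,P[n].round(1))
d=P['dot']-P['ring']; print(np.degrees(np.arctan2(d[1],d[0])),np.linalg.norm(d))
m=f['range_z']
# height map along bar
for y in range(120,335,8):
    print(y,[round(unproj_d(f,u,y)[2]) if m[y,u] else None for u in range(190,220,2)])
E
```

```text
ring [450.5 -10.3  20. ]
hexhole [450.5  -9.8  20. ]
bolt [447.7 -43.7  20. ]
pointerend [ 441.2 -171.9   23. ]
dot [ 435.6 -250.8   20. ]
-93.53734846509462 240.99056467019847
120 [4, 5, 6, 6, 5, 5, 3, 4, 4, 4, 3, 4, 4, 5, 3]
128 [3, 4, 4, 21, 21, 20, 19, 21, 20, 19, 18, 20, 18, 10, 5]
136 [22, 19, 21, 19, 10, 5, 4, 5, 3, 3, 4, 4, 19, 21, 20]
144 [20, 16, 5, 4, 5, 4, 5, 4, 5, 4, 5, 3, 5, 3, 4]
152 [20, 20, 17, 7, 5, 4, 4, 5, 5, 4, 5, 3, 4, 4, 4]
160 [19, 20, 20, 22, 17, 18, 16, 16, 12, 12, 11, 11, 19, 20, 21]
168 [4, 4, 4, 4, 4, 20, 19, 19, 20, 21, 19, 15, 5, 4, 4]
176 [5, 5, 3, 4, 5, 20, 25, 24, 25, 22, 20, 18, 3, 5, 4]
184 [4, 4, 3, 5, 4, 5, 4, 25, 19, 19, 10, 4, 4, 4, 5]
192 [3, 5, 3, 3, 1, 5, 4, 26, 19, 18, 8, 5, 5, 5, 4]
200 [4, 3, 5, 4, 4, 5, 4, 24, 20, 17, 6, 5, 5, 5, 4]
208 [4, 5, 4, 4, 3, 4, 4, 24, 19, 21, 6, 4, 5, 3, 3]
216 [4, 4, 4, 5, 3, 5, 19, 26, 19, 19, 6, 3, 3, 4, 4]
224 [5, 5, 4, 5, 3, 5, 18, 26, 20, 18, 4, 3, 5, 4, 5]
232 [3, 4, 4, 4, 3, 4, 18, 24, 19, 18, 4, 4, 4, 3, 5]
240 [3, 3, 6, 4, 4, 5, 18, 27, 19, 18, 4, 3, 3, 3, 6]
248 [5, 5, 5, 4, 4, 5, 20, 25, 19, 18, 3, 5, 3, 3, 3]
256 [23, 23, 24, 23, 22, 24, 22, 26, 23, 21, 4, 4, 4, 5, 4]
264 [22, 22, 23, 23, 23, 24, 21, 26, 25, 23, 24, 22, 23, 24, 22]
272 [4, 5, 4, 3, 18, 17, 18, 19, 20, 18, 17, 16, None, 3, 3]
280 [5, 3, 5, 18, 21, 20, 21, 20, 19, 20, 20, 18, 16, 5, 4]
288 [4, 4, 4, 5, 20, 21, 21, 20, 18, 23, 19, 20, 18, 3, 4]
296 [4, 3, 5, 4, 18, 21, 20, 21, 20, 20, 20, 19, 15, 4, 4]
304 [5, 4, 5, 17, 18, 18, 21, 19, 20, 18, 19, 18, 14, 4, 4]
312 [3, 4, 4, 6, 17, 20, 20, 20, 20, 19, 21, 18, 13, 2, 3]
320 [5, 3, 3, 5, 20, 20, 20, 20, 21, 19, 19, 19, 12, 3, 5]
328 [2, 4, 4, 4, 2, 4, 5, 4, 5, 5, 4, 4, 3, 4, 4]
```

```bash
python3 -c "
from h import *
path([439.5,-192,120],86.5,maxmm=32)"
```

```text
[[[-0.052, -0.055, 0.012, -0.0, -0.0, 0.006], [-0.104, -0.109, 0.025, -0.0, -0.0, 0.013], [-0.156, -0.164, 0.037, -0.0, -0.0, 0.02], [-0.208, -0.218, 0.05, -0.0, -0.0, 0.026], [-0.26, -0.273, 0.062, -0.0, -0.0, 0.032]]]
[[[-0.053, -0.053, 0.013, -0.0, -0.0, 0.007], [-0.107, -0.106, 0.025, -0.0, -0.0, 0.014], [-0.161, -0.159, 0.038, -0.0, -0.0, 0.02], [-0.215, -0.211, 0.05, -0.0, -0.0, 0.026]]]
```

Request:
carry_out --increments '[[[-0.052,-0.055,0.012,0,0,0.006],[-0.104,-0.109,0.025,0,0,0.013],[-0.156,-0.164,0.037,0,0,0.02],[-0.208,-0.218,0.05,0,0,0.026],[-0.26,-0.273,0.062,0,0,0.032]]]'

```text
clock: 4.72
eef_pos: [526.1, -110.0, 141.5]
tcp_rot: [3.139, 0.001, 1.537]
contact_force: [-0.1, -0.5, -0.2]
opening: 1.002
```

Request:
carry_out --increments '[[[-0.053,-0.053,0.013,0,0,0.007],[-0.107,-0.106,0.025,0,0,0.014],[-0.161,-0.159,0.038,0,0,0.02],[-0.215,-0.211,0.05,0,0,0.026],[-0.215,-0.211,0.05,0,0,0.026]]]'

```text
clock: 5.13
eef_pos: [435.9, -194.3, 120.6]
tcp_rot: [-3.14, 0.001, 1.508]
contact_force: [-0.2, 1.4, -0.7]
opening: 1.001
```

```bash
python3 - <<'E'
from h import *
from rig import optics
f=optics.grab_frame('top')
f=optics.grab_frame('wrist');f=optics.grab_frame('wrist'); np.savez('f3.npz',**f); state()
cv2.imwrite('pics/g.png',f['img'][:,:,::-1])
path([439.5,-192,28],86.5,n=4)
E
```

```text
t 5.28 pos [ 440.3 -192.7  121.4] rpy [1.7985e+02 4.0000e-02 8.6450e+01] F [ 0.4 -0.3 -0.1] M [-0.01 -0.03  0.02] open 1.0 cmd [ 439.7 -192.2  120.1] [180.    -0.    86.53]
[[[0.0, -0.0, 0.058, -0.0, -0.0, 0.0], [0.0, -0.0, 0.115, -0.0, -0.0, 0.0], [0.0, -0.0, 0.173, -0.0, -0.0, 0.0], [0.0, -0.0, 0.23, -0.0, -0.0, 0.0]]]
```

View pics/g.png

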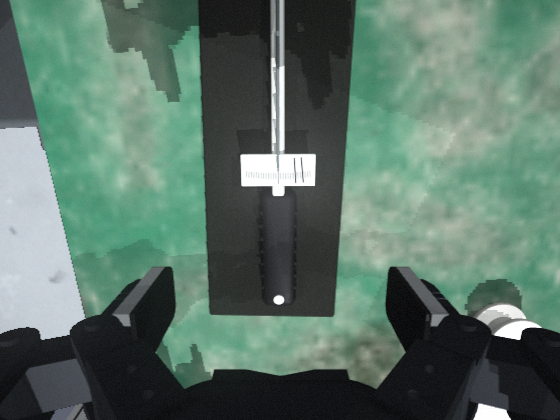

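Request:
carry_out --increments '[[[0,0,0.058,0,0,0],[0,0,0.115,0,0,0],[0,0,0.173,0,0,0],[0,0,0.225,0,0,0],[0,0,0.23,0,0,0]]]'

```text
clock: 5.7
eef_pos: [439.3, -191.0, 26.0]
tcp_rot: [-3.139, -0.001, 1.511]
contact_force: [-0.4, -0.1, 0.2]
opening: 0.997
```

Request:
carry_out --increments '[[[0,0,0,0,0,0],[0,0,0,0,0,0],[0,0,0,0,0,0],[0,0,0,0,0,0],[0,0,0,0,0,0]]]' --hand 0.6 --squeeze 20

```text
clock: 6.12
eef_pos: [440.4, -192.4, 29.1]
tcp_rot: [3.14, 0.001, 1.51]
contact_force: [-0.1, 0.4, -0.7]
opening: 0.402
```

```bash
python3 - <<'E'
from h import *
from rig import optics
f=optics.grab_frame('wrist'); np.savez('f4.npz',**f); state()
cv2.imwrite('pics/h.png',f['img'][:,:,::-1])
E
```

```text
t 6.17 pos [ 440.2 -192.4   28.9] rpy [1.7992e+02 3.0000e-02 8.6530e+01] F [-0.6  0.   0. ] M [-0.02  0.    0.01] open 0.401 cmd [ 439.7 -192.2   28.1] [180.    -0.    86.53]
```

View pics/h.png

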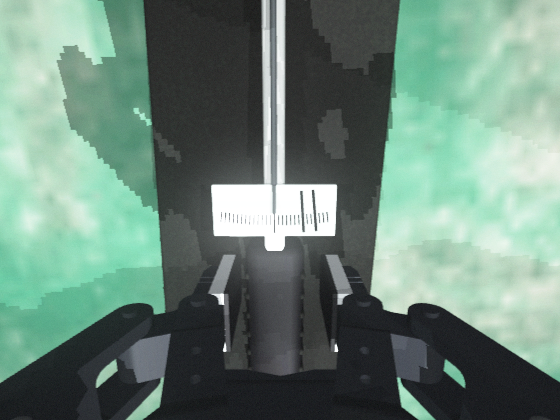

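Request:
carry_out --increments '[[[0,0,0,0,0,0],[0,0,0,0,0,0],[0,0,0,0,0,0],[0,0,0,0,0,0],[0,0,0,0,0,0]]]' --hand 1 --squeeze 110

```text
clock: 6.58
eef_pos: [439.8, -192.3, 29.1]
tcp_rot: [3.141, 0.0, 1.51]
contact_force: [-2.8, 2.0, 14.7]
opening: 0.248
```

Request:
carry_out --increments '[[[0,0,-0.01,0,0,0],[0,0,-0.03,0,0,0],[0,0,-0.05,0,0,0],[0,0,-0.05,0,0,0],[0,0,-0.05,0,0,0]]]'

```text
clock: 7.0
eef_pos: [440.1, -192.4, 48.7]
tcp_rot: [3.14, 0.001, 1.51]
contact_force: [-0.3, 0.4, -3.7]
opening: 0.245
```

```bash
python3 - <<'E'
from h import *
from rig import optics
apply([0,0,-.05,0,0,0])
f=optics.grab_frame('wrist'); np.savez('f5.npz',**f); state()
g=optics.grab_frame('side')
i=f['img'][:,:,::-1]
s=cv2.resize(g['img'][200:340,170:310,::-1],(560,560),interpolation=cv2.INTER_CUBIC)
cv2.imwrite('pics/i.png',i); cv2.imwrite('pics/i2.png',s)
for v in range(5,300,20):
    us=np.where(f['range_z'][v]>0)[0]; P=[unproj_d(f,u,v) for u in range(255,300,3)]
    b=max(P,key=lambda p:p[2]); print(v,b.round(0))
E
```

```text
t 7.05 pos [ 439.8 -192.3   48.4] rpy [1.7996e+02 2.0000e-02 8.6520e+01] F [-0.1  0.1 -4.3] M [-0.28  0.06 -0.01] open 0.249 cmd [ 439.7 -192.2   48.1] [180.    -0.    86.53]
5 [448. -92.  44.]
25 [446. -98.  44.]
45 [ 446. -104.   44.]
65 [ 446. -110.   44.]
85 [ 445. -125.  169.]
105 [ 446. -122.   43.]
125 [ 444. -129.   44.]
145 [ 445. -136.   44.]
165 [ 444. -143.   44.]
185 [ 443. -150.   44.]
205 [ 443. -157.   45.]
225 [ 438. -165.   43.]
245 [ 445. -175.   40.]
265 [ 436. -182.   40.]
285 [ 447. -192.   41.]
```

View pics/i.png

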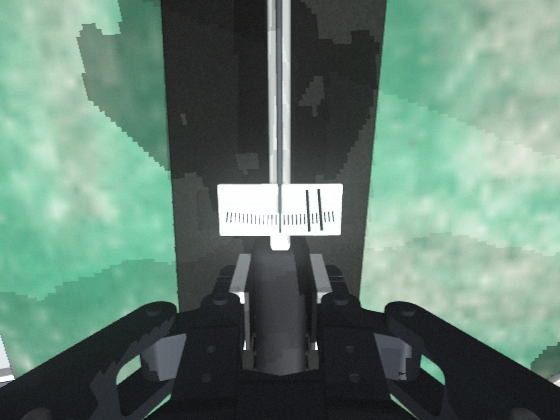

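View pics/i2.png

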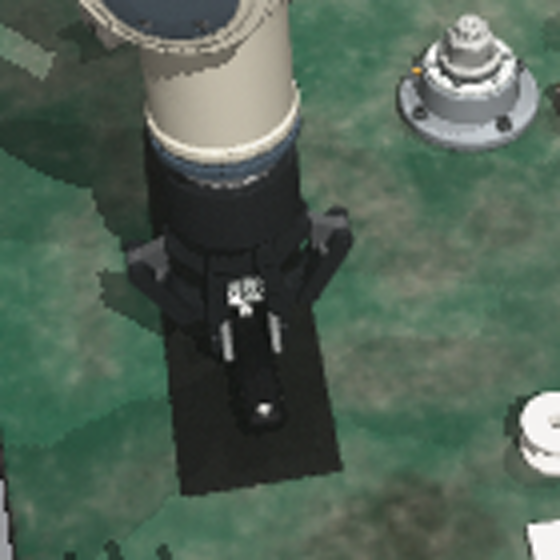

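```bash
python3 - <<'E'
from h import *
path([440,-192,118],86.5,n=5)
path([548.1,-156.5,115],60,n=10)
E
```

```text
[[[0.0, 0.0, -0.035, -0.0, -0.0, 0.0], [0.0, 0.0, -0.07, -0.0, -0.0, 0.0], [0.0, 0.0, -0.105, -0.0, -0.0, 0.0], [0.0, 0.001, -0.14, -0.0, -0.0, 0.0], [0.0, 0.001, -0.175, -0.0, -0.0, 0.0]]]
[[[0.01, 0.026, 0.001, -0.0, -0.0, 0.044], [0.021, 0.053, 0.002, -0.0, -0.0, 0.088], [0.032, 0.079, 0.002, -0.0, -0.0, 0.133], [0.042, 0.106, 0.003, -0.0, -0.0, 0.177], [0.053, 0.132, 0.004, -0.0, -0.0, 0.221]]]
[[[0.016, 0.024, 0.001, -0.0, -0.0, 0.044], [0.032, 0.047, 0.001, -0.0, -0.0, 0.088], [0.049, 0.07, 0.002, -0.0, -0.0, 0.133], [0.065, 0.093, 0.003, -0.0, -0.0, 0.177], [0.081, 0.117, 0.004, -0.0, -0.0, 0.221]]]
```

Request:
carry_out --increments '[[[0,0,-0.035,0,0,0],[0,0,-0.07,0,0,0],[0,0,-0.105,0,0,0],[0,0.001,-0.14,0,0,0],[0,0.001,-0.175,0,0,0]]]'

```text
clock: 7.52
eef_pos: [439.7, -192.1, 118.3]
tcp_rot: [-3.141, -0.0, 1.51]
contact_force: [-0.2, -0.5, -3.7]
opening: 0.244
```

Request:
carry_out --increments '[[[0.01,0.026,0.001,0,0,0.044],[0.021,0.053,0.002,0,0,0.088],[0.032,0.079,0.002,0,0,0.133],[0.042,0.106,0.003,0,0,0.177],[0.053,0.132,0.004,0,0,0.221]]]'

```text
clock: 7.93
eef_pos: [494.2, -174.0, 116.0]
tcp_rot: [-3.141, 0.0, 1.276]
contact_force: [-0.6, -0.2, -3.3]
opening: 0.243
```

Request:
carry_out --increments '[[[0.016,0.024,0.001,0,0,0.044],[0.032,0.047,0.001,0,0,0.088],[0.049,0.07,0.002,0,0,0.133],[0.065,0.093,0.003,0,0,0.177],[0.081,0.117,0.004,0,0,0.221]]]'

```text
clock: 8.35
eef_pos: [548.1, -156.3, 114.1]
tcp_rot: [-3.14, 0.0, 1.045]
contact_force: [0.8, 0.4, -3.5]
opening: 0.246
```

Request:
carry_out --increments '[[[0,0,0,0,0,0],[0,0,0,0,0,0],[0,0,0,0,0,0],[0,0,0,0,0,0],[0,0,0,0,0,0]]]'

```text
clock: 8.77
eef_pos: [547.5, -156.8, 114.7]
tcp_rot: [-3.141, 0.0, 1.048]
contact_force: [0.2, 0.1, -3.1]
opening: 0.24
```

```bash
python3 - <<'E'
from h import *
from rig import optics
state()
f=optics.grab_frame('side'); np.savez('s6.npz',**f)
g=optics.grab_frame('top'); np.savez('t6.npz',**g);state()
w=optics.grab_frame('wrist'); np.savez('f6.npz',**w)
cv2.imwrite('pics/j3.png',w['img'][:,:,::-1])
c=proj(f,[639,1.5,80]).astype(int); d=proj(g,[639,1.5,80]).astype(int); print(c,d)
for n,F,q in (('j1',f,c),('j2',g,d)):
    cv2.imwrite(f'pics/{n}.png',cv2.resize(F['img'][q[1]-40:q[1]+40,q[0]-50:q[0]+50,::-1],None,fx=7,fy=7,interpolation=cv2.INTER_CUBIC))
E
```

```text
t 8.77 pos [ 547.5 -156.8  114.7] rpy [-1.7996e+02  1.0000e-02  6.0020e+01] F [ 0.2  0.1 -3.1] M [-0.23  0.12 -0.  ] open 0.24 cmd [ 548.2 -156.7  114.9] [180.     0.    60.01]
t 8.87 pos [ 547.8 -156.8  114.9] rpy [-1.7999e+02  1.0000e-02  6.0010e+01] F [-0.6  0.2 -3.5] M [-0.19  0.17 -0.05] open 0.246 cmd [ 548.2 -156.7  114.9] [180.     0.    60.01]
[287 203] [276 188]
```

View pics/j1.png

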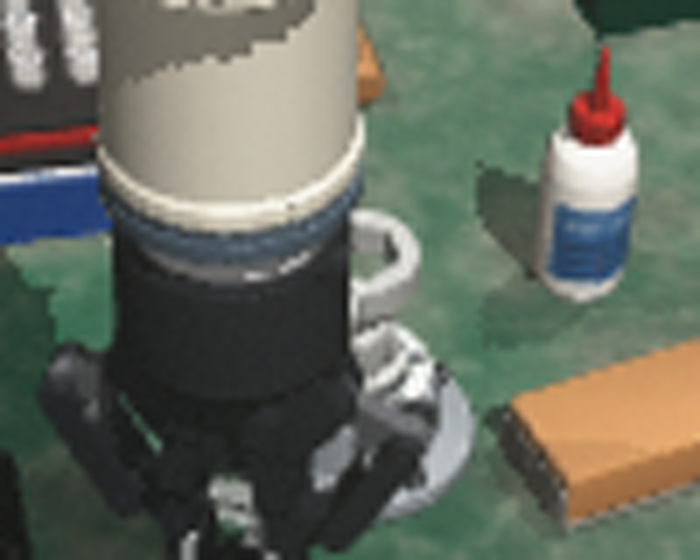

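View pics/j2.png

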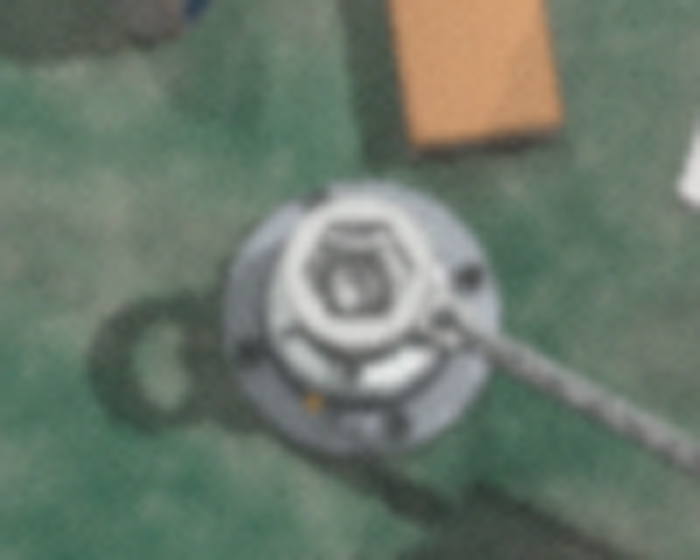

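View pics/j3.png

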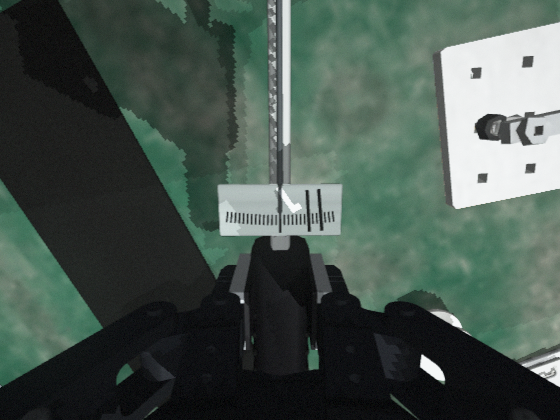

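```bash
python3 - <<'E'
from h import *
g=dict(np.load('t6.npz'))
i=g['img'][:,:,::-1]
c=cv2.resize(i[170:206,256:300],None,fx=16,fy=16,interpolation=cv2.INTER_CUBIC)
for z,n,col in((106.2,(639.3,1.5),(0,0,255)),):
    for rr in(25.5,):
        t=np.linspace(0,2*np.pi,80); q=np.array([(proj(g,[n[0]+rr*np.cos(x),n[1]+rr*np.sin(x),z])-[256,170]+.5)*16-.5 for x in t]); cv2.polylines(c,[q.astype(int)],True,col,1)
t=np.linspace(0,2*np.pi,80)
for rr,z,col in((9.5,77,(0,200,0)),(50,0,(255,0,255)),(50,44,(255,255,0))):
    q=np.array([(proj(g,[639.3+rr*np.cos(x),1.5+rr*np.sin(x),z])-[256,170]+.5)*16-.5 for x in t]); cv2.polylines(c,[q.astype(int)],True,col,1)
cv2.imwrite('pics/k.png',c)
E
```

```text
(no output)
```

View pics/k.png

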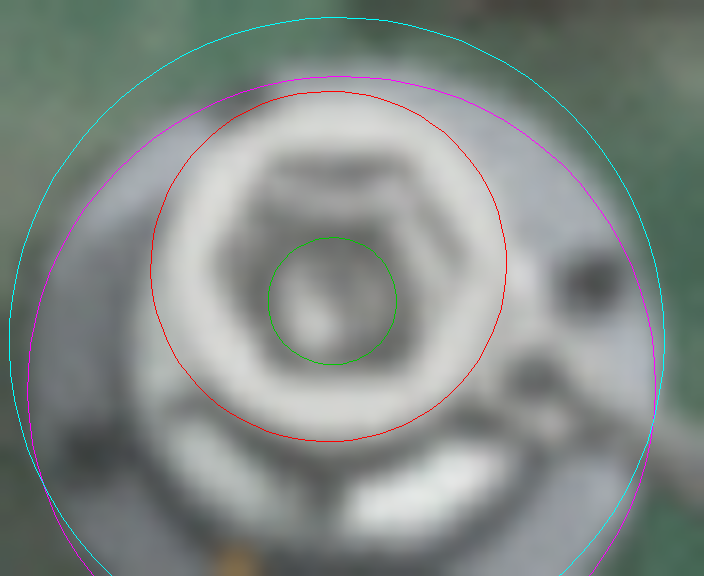

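```bash
python3 - <<'E'
from h import *
path([548.5,-155.9,88],60,n=5)
E
```

```text
[[[0.0, -0.0, 0.013, -0.0, -0.0, 0.0], [0.001, -0.0, 0.027, -0.0, -0.0, 0.0], [0.001, -0.0, 0.04, -0.0, -0.0, 0.0], [0.002, -0.0, 0.054, -0.0, -0.0, 0.0], [0.002, -0.0, 0.067, -0.0, -0.0, 0.0]]]
```

Request:
carry_out --increments '[[[0.001,0,0.013,0,0,0],[0.001,0,0.027,0,0,0],[0.002,0,0.04,0,0,0],[0.002,0,0.054,0,0,0],[0.002,0,0.067,0,0,0]]]'

```text
clock: 9.33
eef_pos: [548.3, -155.9, 87.2]
tcp_rot: [-3.141, 0.0, 1.047]
contact_force: [0.3, 0.5, -3.4]
opening: 0.246
```

```bash
python3 - <<'E'
from h import *
from rig import optics
state()
g=optics.grab_frame('top'); np.savez('t7.npz',**g);state()
w=optics.grab_frame('wrist'); np.savez('f7.npz',**w)
i=g['img'][:,:,::-1]
a=cv2.resize(i[165:215,250:320],None,fx=8,fy=8,interpolation=cv2.INTER_CUBIC)
b=cv2.resize(w['img'][160:260,190:370,::-1],(560,311))
cv2.imwrite('pics/l.png',np.vstack([a,b])[:600])
for v in range(5,180,25):
    b=max([unproj_d(w,u,v) for u in range(262,298,2)],key=lambda p:p[2]); print(v,b.round(1))
E
```

```text
t 9.33 pos [ 548.3 -155.9   87.2] rpy [-1.7996e+02  1.0000e-02  6.0010e+01] F [ 0.3  0.5 -3.4] M [-0.26  0.13  0.01] open 0.246 cmd [ 548.6 -156.    88.1] [180.     0.    60.01]
t 9.38 pos [ 547.8 -155.8   86.3] rpy [-1.799e+02  3.000e-02  6.001e+01] F [-1.4  0.2 -3.3] M [-0.23  0.11 -0.02] open 0.244 cmd [ 548.6 -156.    88.1] [180.     0.    60.01]
5 [598.4 -68.3  80.7]
30 [594.8 -74.6  81.4]
55 [591.  -81.1  81.3]
80 [587.1 -87.8  82.3]
105 [583.7 -95.   82.1]
130 [ 579.6 -102.1   81.6]
155 [ 575.4 -109.5   82.3]
```

View pics/l.png

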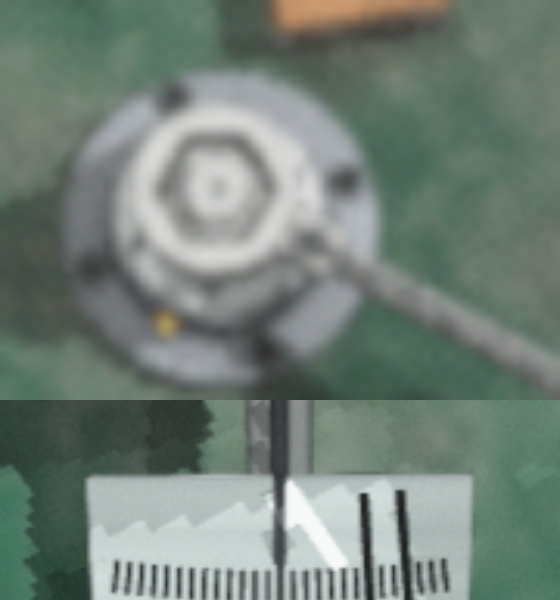

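Request:
carry_out --increments '[[[0,0,0.008,0,0,0],[0,0,0.016,0,0,0],[0,0,0.024,0,0,0],[0,0,0.031,0,0,0],[0,0,0.036,0,0,0]]]'

```text
clock: 9.85
eef_pos: [548.6, -156.0, 73.4]
tcp_rot: [-3.142, -0.0, 1.047]
contact_force: [-0.6, 0.3, -1.4]
opening: 0.248
```

```bash
python3 - <<'E'
from h import *
from rig import optics
apply([0,0,.036,0,0,0])
w=optics.grab_frame('wrist');w=optics.grab_frame('wrist');state()
for v in range(5,180,25):
    P=[unproj_d(w,u,v) for u in range(262,298,2)];P=[p for p in P if p[2]<100]
    b=np.mean([p for p in P if p[2]>max(q[2] for q in P)-1.5],axis=0); print(v,b.round(1))
E
```

```text
t 9.95 pos [ 548.6 -156.    73.5] rpy [-179.99   -0.     60.  ] F [-1.3  0.1 -1.5] M [0.05 0.18 0.09] open 0.248 cmd [ 548.6 -156.    73.7] [180.     0.    60.01]
5 [598.6 -69.   70.4]
30 [595.4 -75.   69. ]
55 [592.  -81.6  69.5]
80 [588.2 -88.2  68.8]
105 [584.2 -95.1  69.2]
130 [ 580.4 -102.3   69.8]
155 [ 576.1 -109.7   69.8]
```

```bash
cat >> h.py <<'E'
C0=np.array([639.8,2.0]); D0=182.5
def arc(a0,a1,n,z):
    """rotate clockwise about C0; a in deg, wrench yaw=-120-a"""
    pc,Rc=load(); rows=[]
    for j in range(1,n+1):
        a=a0+(a1-a0)*j/n; t=np.radians(-120-a)
        rows.append(np.round(inc(np.r_[C0+D0*np.array([np.cos(t),np.sin(t)]),z],Ro.from_euler('xyz',[180,0,60-a],degrees=True),(pc,Rc)),4).tolist())
    print([rows]); apply(rows[-1])
def look(name):
    from rig import optics
    w=optics.grab_frame('wrist'); s=state()
    r_=s['eef_pos'][:2]-C0; F=s['contact_force']; print('torque about nut cw-load est (F only)', round(-(r_[0]*F[1]-r_[1]*F[0])/1000,3),'Mz',s['wrist_torque'][2].round(3))
    c=cv2.resize(w['img'][170:250,200:360,::-1],None,fx=5,fy=5,interpolation=cv2.INTER_CUBIC); cv2.imwrite(f'pics/{name}.png',c); np.savez(f'{name}.npz',**w)
    return w
E
python3 -c "
from h import *
arc(0,4,4,73.4)"
```

```text
[[[-0.0001, -0.008, 0.0007, -0.0, -0.0, 0.0168], [0.0001, -0.016, 0.0007, -0.0, -0.0, 0.0335], [0.0005, -0.0239, 0.0007, -0.0, -0.0, 0.0501], [0.001, -0.0319, 0.0007, -0.0, -0.0, 0.0668]]]
```

Request:
carry_out --increments '[[[0,-0.008,0.0007,0,0,0.0168],[0.0001,-0.016,0.0007,0,0,0.0335],[0.0005,-0.0239,0.0007,0,0,0.0501],[0.001,-0.0319,0.0007,0,0,0.0668]]]'

```text
clock: 10.28
eef_pos: [537.4, -149.1, 73.6]
tcp_rot: [3.141, -0.0, 0.975]
contact_force: [-1.2, -1.5, -1.0]
opening: 0.248
```

```bash
python3 -c "
from h import *
look('m1'); arc(4,8,4,73.4)"
```

```text
t 10.33 pos [ 536.9 -148.8   73.5] rpy [-1.7997e+02  1.0000e-02  5.5820e+01] F [ 0.  -0.6 -1.5] M [-0.11  0.   -0.04] open 0.245 cmd [ 537.7 -149.3   73.4] [-180.    0.   56.]
torque about nut cw-load est (F only) -0.064 Mz -0.037
[[[0.0, -0.0079, 0.0, -0.0, -0.0, 0.0167], [0.0002, -0.0159, 0.0, -0.0, -0.0, 0.0333], [0.0006, -0.0238, 0.0, -0.0, -0.0, 0.05], [0.0011, -0.0318, 0.0, -0.0, -0.0, 0.0667]]]
```

View pics/m1.png

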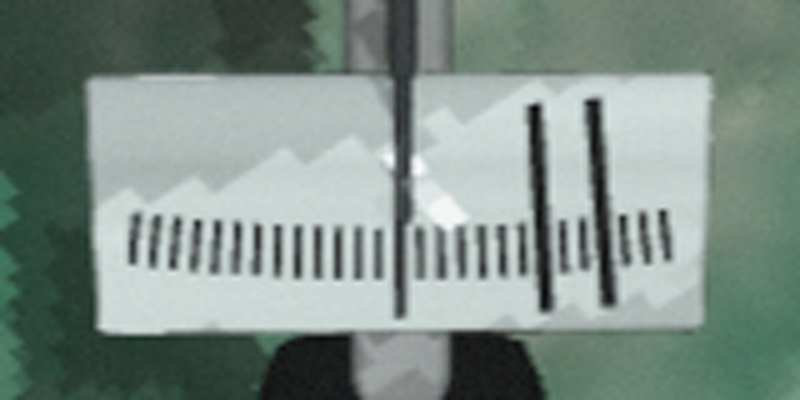

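Request:
carry_out --increments '[[[0,-0.0079,0,0,0,0.0167],[0.0002,-0.0159,0,0,0,0.0333],[0.0006,-0.0238,0,0,0,0.05],[0.0011,-0.0318,0,0,0,0.0667]]]'

```text
clock: 10.67
eef_pos: [526.8, -141.8, 73.3]
tcp_rot: [-3.141, 0.001, 0.906]
contact_force: [-3.9, -4.8, -1.7]
opening: 0.25
```

```bash
python3 -c "
from h import *
look('m2'); arc(8,11,4,73.4)"
```

```text
t 10.72 pos [ 526.3 -141.5   73.3] rpy [-1.7995e+02  4.0000e-02  5.1820e+01] F [-2.3 -3.5 -1.2] M [-0.63  0.35 -0.08] open 0.248 cmd [ 527.4 -141.8   73.4] [180.   0.  52.]
torque about nut cw-load est (F only) -0.073 Mz -0.082
[[[0.0, -0.0059, 0.0, -0.0, -0.0, 0.0125], [0.0001, -0.0119, 0.0, -0.0, -0.0, 0.025], [0.0003, -0.0179, 0.0, -0.0, -0.0, 0.0375], [0.0006, -0.0239, 0.0, -0.0, -0.0, 0.05]]]
```

View pics/m2.png

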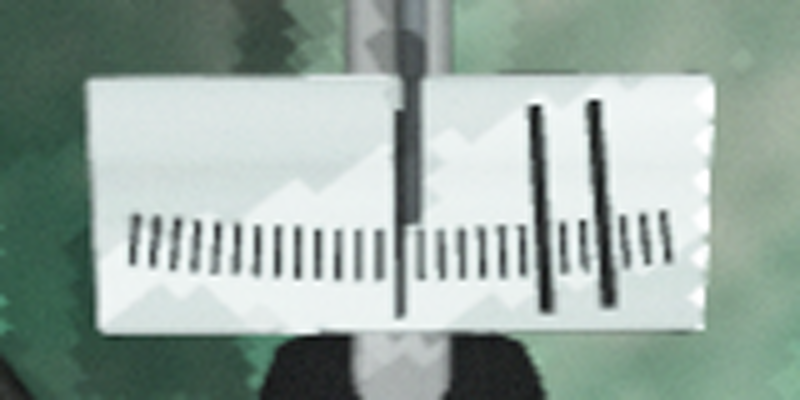

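Request:
carry_out --increments '[[[-0.001,-0.0059,0,0,0,0.0125],[-0.001,-0.0119,0,0,0,0.025],[-0.001,-0.0179,0,0,0,0.0375],[-0.001,-0.0239,0,0,0,0.05]]]'

```text
clock: 11.05
eef_pos: [519.4, -136.0, 73.4]
tcp_rot: [-3.142, -0.0, 0.854]
contact_force: [-2.0, -1.5, -0.6]
opening: 0.248
```

```bash
sed -i 's/D0=182.5/D0=183.1/' h.py; python3 -c "
from h import *
save(*(lambda p,R:(p,R))(*load()))
import json
# correct last x component: commanded -0.001 rather than 0.0006
p,R=load()
Rprev=R*Ro.from_rotvec([0,0,-0.05*np.radians(60)])
save(p+Rprev.apply([-0.0016*400,0,0]),R)
look('m3'); arc(11,14,4,73.4)"
```

```text
t 11.1 pos [ 519.2 -135.8   73.4] rpy [-179.98   -0.     48.86] F [-1.1 -1.5 -0.2] M [-0.34  0.13  0.01] open 0.243 cmd [ 519.7 -136.2   73.4] [180.   0.  49.]
torque about nut cw-load est (F only) -0.03 Mz 0.014
[[[0.0001, -0.006, 0.0, -0.0, -0.0, 0.0125], [0.0003, -0.012, 0.0, -0.0, -0.0, 0.025], [0.0004, -0.018, 0.0, -0.0, -0.0, 0.0375], [0.0007, -0.024, 0.0, -0.0, -0.0, 0.05]]]
```

View pics/m3.png

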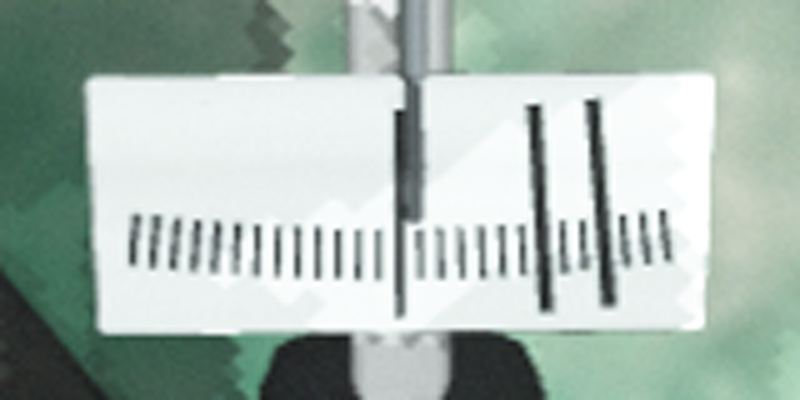

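Pointer tip is near +0.005 (≈412 px, row 220, zero at 400): slack still turning. Continuing.

Request:
carry_out --increments '[[[0.0001,-0.006,0,0,0,0.0125],[0.0003,-0.012,0,0,0,0.025],[0.0004,-0.018,0,0,0,0.0375],[0.0007,-0.024,0,0,0,0.05]]]'

```text
clock: 11.43
eef_pos: [512.4, -129.6, 73.4]
tcp_rot: [-3.142, 0.0, 0.801]
contact_force: [-1.9, -3.0, -0.4]
opening: 0.245
```

```bash
python3 -c "
from h import *
look('m4'); arc(14,16.5,4,73.4)"
```

```text
t 11.48 pos [ 512.1 -129.3   73.4] rpy [-179.98    0.     45.86] F [-2.2 -2.9 -1.7] M [-0.39  0.21 -0.06] open 0.241 cmd [ 512.6 -129.7   73.4] [180.   0.  46.]
torque about nut cw-load est (F only) -0.082 Mz -0.057
[[[0.0, -0.005, 0.0, -0.0, -0.0, 0.0104], [0.0001, -0.01, 0.0, -0.0, -0.0, 0.0208], [0.0003, -0.015, 0.0, -0.0, -0.0, 0.0312], [0.0005, -0.02, 0.0, -0.0, -0.0, 0.0416]]]
```

View pics/m4.png

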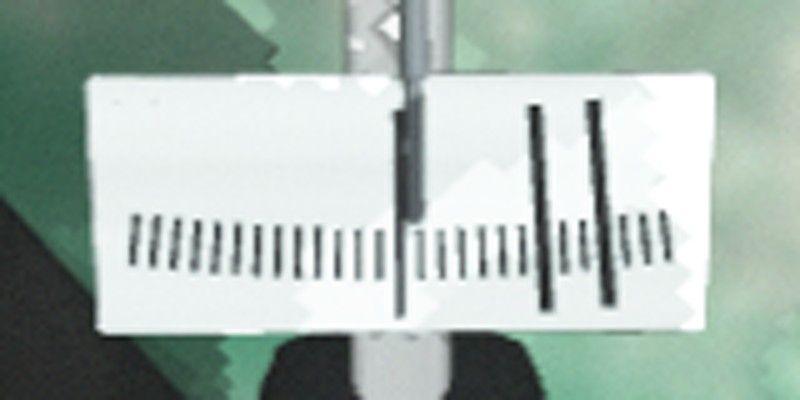

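Request:
carry_out --increments '[[[0,-0.005,0,0,0,0.0104],[0.0001,-0.01,0,0,0,0.0208],[0.0003,-0.015,0,0,0,0.0312],[0.0005,-0.02,0,0,0,0.0416]]]'

```text
clock: 11.82
eef_pos: [506.7, -123.9, 73.4]
tcp_rot: [-3.141, 0.0, 0.758]
contact_force: [-3.0, -3.8, -0.5]
opening: 0.246
```

```bash
python3 -c "
from h import *
look('m5'); arc(16.5,19,4,73.4)"
```

```text
t 11.87 pos [ 506.5 -123.7   73.4] rpy [-1.7998e+02  1.0000e-02  4.3390e+01] F [-2.4 -3.1 -1.3] M [-0.48  0.3  -0.05] open 0.243 cmd [ 507.  -124.    73.4] [180.    0.   43.5]
torque about nut cw-load est (F only) -0.106 Mz -0.047
[[[-0.0, -0.005, 0.0, -0.0, -0.0, 0.0104], [0.0001, -0.0099, 0.0, -0.0, -0.0, 0.0209], [0.0002, -0.0149, 0.0, -0.0, -0.0, 0.0313], [0.0004, -0.0199, 0.0, -0.0, -0.0, 0.0417]]]
```

View pics/m5.png

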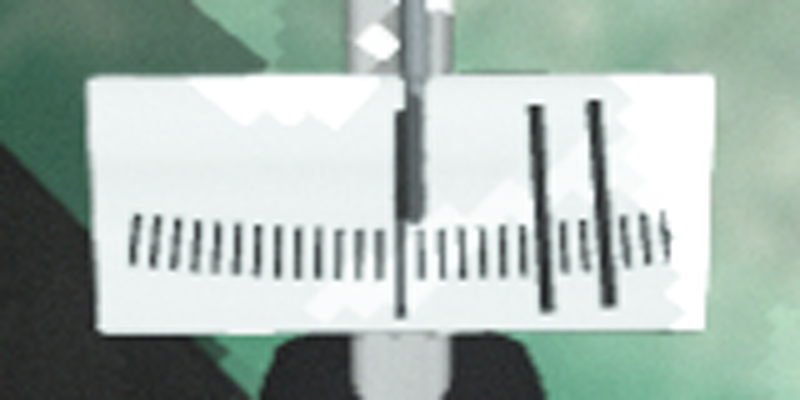

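Request:
carry_out --increments '[[[-0.0005,-0.005,0,0,0,0.0104],[-0.0005,-0.0099,0,0,0,0.0209],[-0.0005,-0.0149,0,0,0,0.0313],[-0.0006,-0.0199,0,0,0,0.0417]]]'

```text
clock: 12.2
eef_pos: [501.4, -118.2, 73.4]
tcp_rot: [3.141, -0.0, 0.714]
contact_force: [-1.1, -1.1, -1.1]
opening: 0.245
```

```bash
python3 -c "
from h import *
p,R=load()
Rprev=R*Ro.from_rotvec([0,0,-0.0417*np.radians(60)])
save(p+Rprev.apply([-0.001*400,0,0]),R)
import h; 
look('m6'); h.D0=183.5; arc(19,21.5,4,73.4)"; sed -i 's/D0=183.1/D0=183.5/' h.py
```

```text
t 12.25 pos [ 501.2 -117.9   73.4] rpy [-1.800e+02 -2.000e-02  4.088e+01] F [-0.9 -1.4 -1. ] M [-0.21  0.17 -0.08] open 0.248 cmd [ 501.3 -118.4   73.4] [180.   0.  41.]
torque about nut cw-load est (F only) -0.089 Mz -0.075
[[[0.0, -0.0051, 0.0, -0.0, -0.0, 0.0104], [0.0001, -0.0101, 0.0, -0.0, -0.0, 0.0208], [0.0002, -0.0151, 0.0, -0.0, -0.0, 0.0312], [0.0004, -0.0201, 0.0, -0.0, -0.0, 0.0417]]]
```

View pics/m6.png

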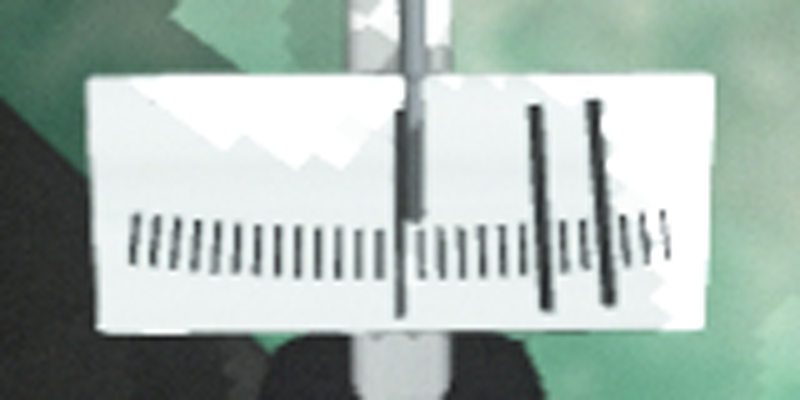

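Request:
carry_out --increments '[[[0,-0.0051,0,0,0,0.0104],[0.0001,-0.0101,0,0,0,0.0208],[0.0002,-0.0151,0,0,0,0.0312],[0.0004,-0.0201,0,0,0,0.0417]]]'

```text
clock: 12.58
eef_pos: [496.2, -112.0, 73.4]
tcp_rot: [3.141, -0.0, 0.671]
contact_force: [-1.0, -1.1, -0.7]
opening: 0.243
```

```bash
python3 -c "
from h import *
look('m7'); arc(21.5,24,4,73.4)"
```

```text
t 12.63 pos [ 496.  -111.8   73.5] rpy [ 1.800e+02 -2.000e-02  3.838e+01] F [-0.8 -0.5 -1.3] M [-0.14  0.04 -0.  ] open 0.251 cmd [ 496.2 -112.2   73.4] [180.    0.   38.5]
torque about nut cw-load est (F only) 0.025 Mz -0.003
[[[0.0001, -0.005, 0.0, -0.0, -0.0, 0.0104], [0.0001, -0.01, 0.0, -0.0, -0.0, 0.0208], [0.0003, -0.015, 0.0, -0.0, -0.0, 0.0312], [0.0005, -0.02, 0.0, -0.0, -0.0, 0.0416]]]
```

View pics/m7.png

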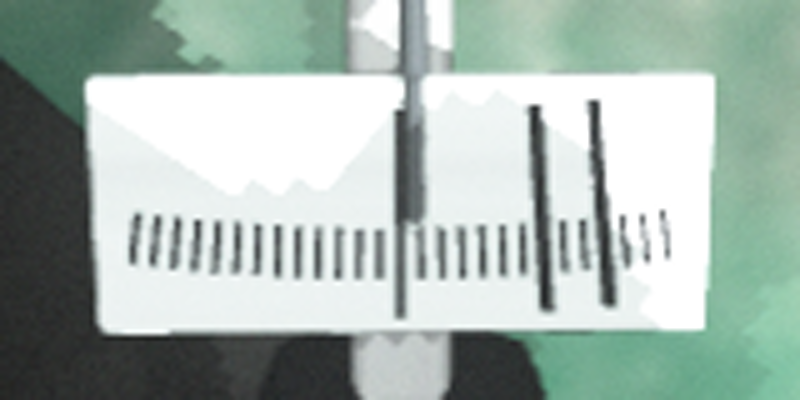

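Request:
carry_out --increments '[[[0.0001,-0.005,0,0,0,0.0104],[0.0001,-0.01,0,0,0,0.0208],[0.0003,-0.015,0,0,0,0.0312],[0.0005,-0.02,0,0,0,0.0416]]]'

```text
clock: 12.97
eef_pos: [491.4, -105.8, 73.5]
tcp_rot: [3.141, -0.0, 0.627]
contact_force: [-1.2, -1.8, -0.6]
opening: 0.248
```

```bash
python3 -c "
from h import *
look('m8'); arc(24,26,4,73.4)"
```

```text
t 13.02 pos [ 491.3 -105.6   73.5] rpy [ 1.7998e+02 -1.0000e-02  3.5890e+01] F [ 0.5 -2.2 -0.9] M [-0.43 -0.04 -0.02] open 0.247 cmd [ 491.4 -105.8   73.4] [180.  -0.  36.]
torque about nut cw-load est (F only) -0.376 Mz -0.022
[[[-0.0, -0.004, 0.0, -0.0, -0.0, 0.0084], [0.0, -0.008, 0.0, -0.0, -0.0, 0.0167], [0.0001, -0.012, 0.0, -0.0, -0.0, 0.025], [0.0002, -0.016, 0.0, -0.0, -0.0, 0.0334]]]
```

View pics/m8.png

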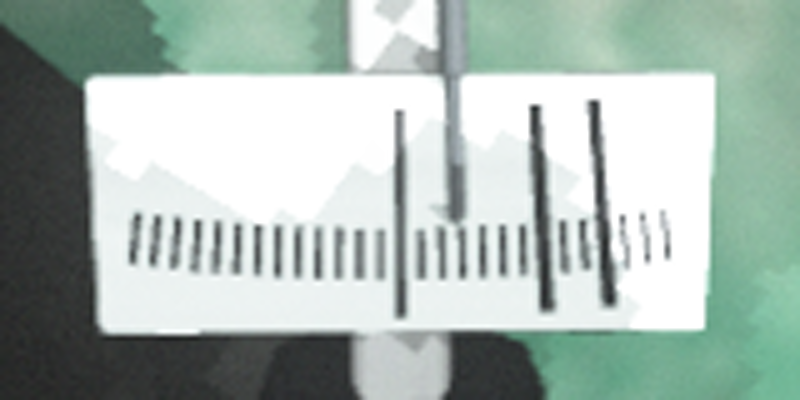

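Request:
carry_out --increments '[[[0,-0.004,0,0,0,0.0084],[0,-0.008,0,0,0,0.0167],[0.0001,-0.012,0,0,0,0.025],[0.0002,-0.016,0,0,0,0.0334]]]'

```text
clock: 13.35
eef_pos: [487.8, -100.7, 73.5]
tcp_rot: [3.141, -0.0, 0.593]
contact_force: [0.6, -4.5, -1.5]
opening: 0.247
```

```bash
python3 -c "
from h import *
look('m9'); arc(26,27.2,5,73.4)"
```

```text
t 13.4 pos [ 487.7 -100.5   73.5] rpy [ 1.7998e+02 -2.0000e-02  3.3910e+01] F [-0.1 -4.1 -1.2] M [-0.68 -0.16 -0.02] open 0.244 cmd [ 487.7 -100.6   73.4] [180.   0.  34.]
torque about nut cw-load est (F only) -0.611 Mz -0.021
[[[0.0, -0.0019, 0.0, -0.0, -0.0, 0.004], [0.0001, -0.0038, 0.0, -0.0, -0.0, 0.008], [0.0001, -0.0058, 0.0, -0.0, -0.0, 0.012], [0.0001, -0.0077, 0.0, -0.0, -0.0, 0.016], [0.0001, -0.0096, 0.0, -0.0, -0.0, 0.02]]]
```

View pics/m9.png

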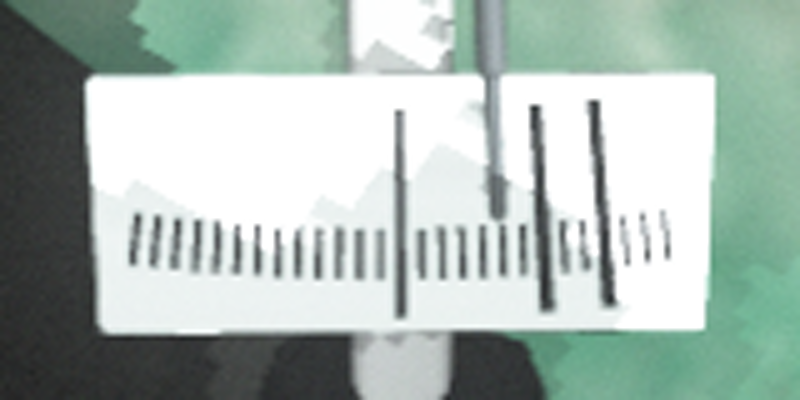

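Request:
carry_out --increments '[[[0,-0.0019,0,0,0,0.004],[0.0001,-0.0038,0,0,0,0.008],[0.0001,-0.0058,0,0,0,0.012],[0.0001,-0.0077,0,0,0,0.016],[0.0001,-0.0096,0,0,0,0.02]]]'

```text
clock: 13.82
eef_pos: [485.7, -97.5, 73.4]
tcp_rot: [3.141, -0.0, 0.572]
contact_force: [0.2, -4.7, -0.6]
opening: 0.244
```

```bash
python3 -c "
from h import *
look('m10'); arc(27.2,28.4,5,73.4)"
```

```text
t 13.87 pos [485.6 -97.4  73.5] rpy [ 1.7998e+02 -1.0000e-02  3.2760e+01] F [ 0.6 -5.  -1.1] M [-0.82 -0.17  0.03] open 0.247 cmd [485.5 -97.4  73.4] [180.   -0.   32.8]
torque about nut cw-load est (F only) -0.823 Mz 0.026
[[[0.0, -0.0019, 0.0, -0.0, -0.0, 0.004], [0.0001, -0.0039, 0.0, -0.0, -0.0, 0.008], [0.0001, -0.0058, 0.0, -0.0, -0.0, 0.012], [0.0001, -0.0077, 0.0, -0.0, -0.0, 0.016], [0.0001, -0.0096, 0.0, -0.0, -0.0, 0.02]]]
```

View pics/m10.png

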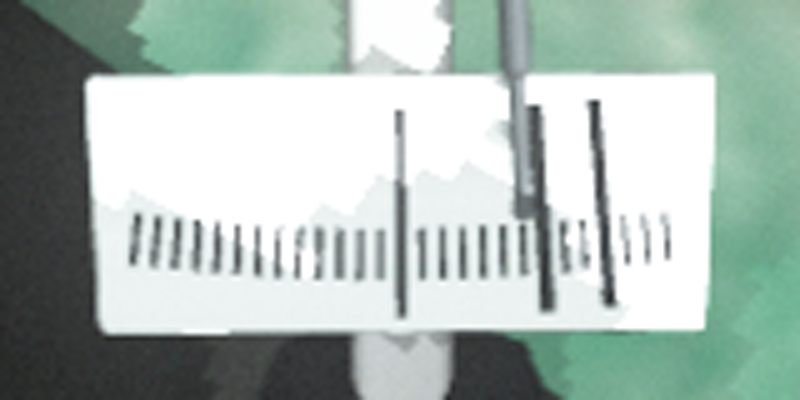

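Request:
carry_out --increments '[[[0,-0.0019,0,0,0,0.004],[0.0001,-0.0039,0,0,0,0.008],[0.0001,-0.0058,0,0,0,0.012],[0.0001,-0.0077,0,0,0,0.016],[0.0001,-0.0096,0,0,0,0.02]]]'

```text
clock: 14.28
eef_pos: [483.6, -94.3, 73.4]
tcp_rot: [3.141, -0.0, 0.551]
contact_force: [-0.5, -6.0, -0.2]
opening: 0.248
```

```bash
python3 -c "
from h import *
look('m11'); arc(28.4,29.1,5,73.4)"
```

```text
t 14.33 pos [483.6 -94.2  73.4] rpy [ 1.7998e+02 -1.0000e-02  3.1570e+01] F [ 0.9 -6.3 -1.3] M [-0.95 -0.16  0.08] open 0.244 cmd [483.5 -94.2  73.4] [180.    0.   31.6]
torque about nut cw-load est (F only) -1.078 Mz 0.077
[[[0.0, -0.0011, 0.0, -0.0, -0.0, 0.0023], [0.0, -0.0023, 0.0, -0.0, -0.0, 0.0046], [0.0001, -0.0034, 0.0, -0.0, -0.0, 0.007], [0.0001, -0.0045, 0.0, -0.0, -0.0, 0.0093], [0.0001, -0.0056, 0.0, -0.0, -0.0, 0.0116]]]
```

View pics/m11.png

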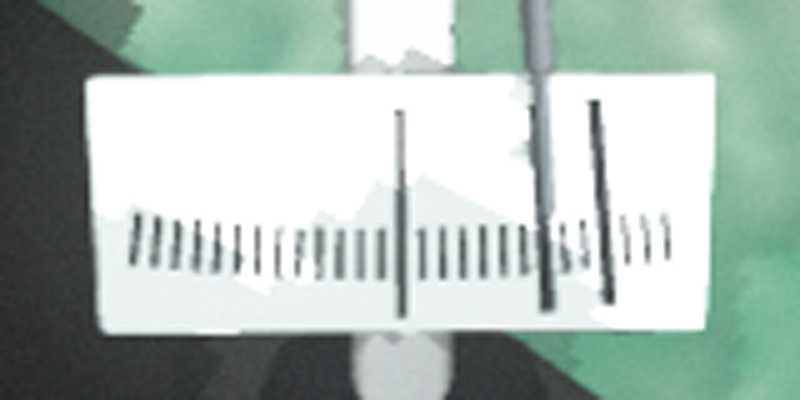

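Request:
carry_out --increments '[[[0,-0.0011,0,0,0,0.0023],[0,-0.0023,0,0,0,0.0046],[0.0001,-0.0034,0,0,0,0.007],[0.0001,-0.0045,0,0,0,0.0093],[0.0001,-0.0056,0,0,0,0.0116]]]'

```text
clock: 14.75
eef_pos: [482.5, -92.4, 73.5]
tcp_rot: [3.141, -0.0, 0.539]
contact_force: [1.0, -6.8, -0.5]
opening: 0.245
```

```bash
python3 -c "
from h import *
look('m12'); arc(29.1,29.5,3,73.4)"
```

```text
t 14.8 pos [482.5 -92.4  73.5] rpy [ 1.7997e+02 -1.0000e-02  3.0890e+01] F [ 0.4 -7.2 -0.6] M [-1.03 -0.17  0.1 ] open 0.247 cmd [482.4 -92.2  73.4] [180.    0.   30.9]
torque about nut cw-load est (F only) -1.162 Mz 0.105
[[[-0.0, -0.0011, 0.0, -0.0, -0.0, 0.0022], [-0.0, -0.0022, 0.0, -0.0, -0.0, 0.0045], [-0.0, -0.0032, 0.0, -0.0, -0.0, 0.0067]]]
```

View pics/m12.png

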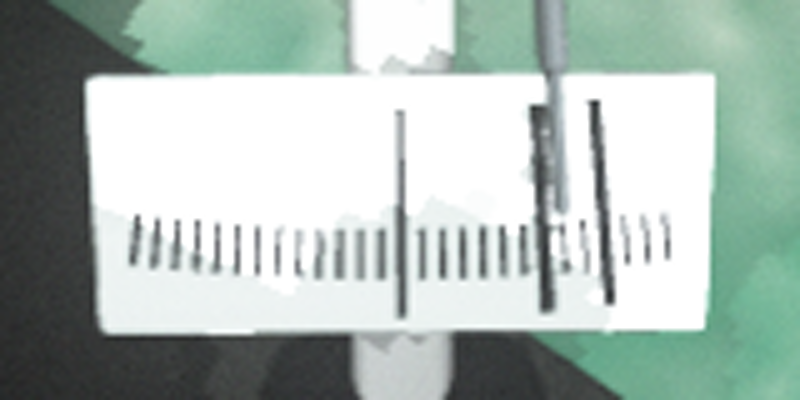

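Request:
carry_out --increments '[[[0,-0.0011,0,0,0,0.0022],[0,-0.0022,0,0,0,0.0045],[0,-0.0032,0,0,0,0.0067]]]'

```text
clock: 15.05
eef_pos: [481.9, -91.4, 73.5]
tcp_rot: [3.141, -0.0, 0.532]
contact_force: [1.2, -6.1, -0.5]
opening: 0.249
```

```bash
python3 -c "
from h import *
look('m13')"
```

```text
t 15.1 pos [481.9 -91.3  73.5] rpy [ 1.7996e+02 -1.0000e-02  3.0500e+01] F [ 0.4 -5.7 -2.6] M [-1.06 -0.18  0.07] open 0.245 cmd [481.7 -91.1  73.4] [180.    0.   30.5]
torque about nut cw-load est (F only) -0.936 Mz 0.071
```

View pics/m13.png

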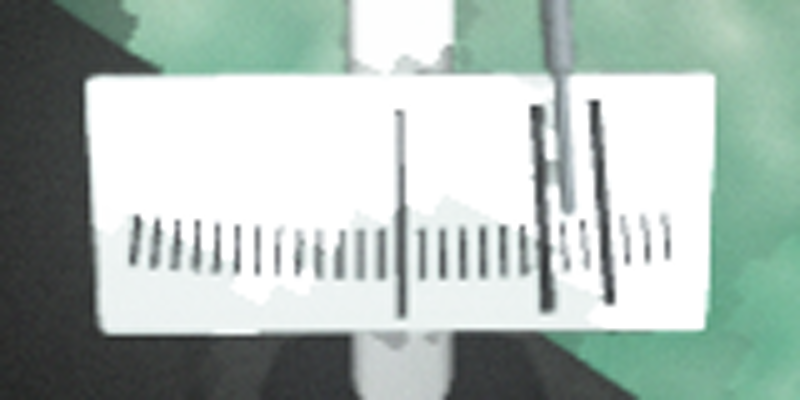

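Request:
carry_out --increments '[[[0,0,0,0,0,0],[0,0,0,0,0,0],[0,0,0,0,0,0],[0,0,0,0,0,0],[0,0,0,0,0,0]]]'

```text
clock: 15.52
eef_pos: [481.9, -91.4, 73.5]
tcp_rot: [3.141, -0.0, 0.533]
contact_force: [0.8, -6.2, -1.4]
opening: 0.251
```

Request:
carry_out --increments '[[[0,0,0,0,0,0],[0,0,0,0,0,0],[0,0,0,0,0,0],[0,0,0,0,0,0],[0,0,0,0,0,0]]]'

```text
clock: 15.93
eef_pos: [481.9, -91.4, 73.5]
tcp_rot: [3.141, -0.0, 0.533]
contact_force: [0.3, -6.3, -0.4]
opening: 0.246
```

```bash
python3 -c "
from h import *
look('m14')"
```

```text
t 15.98 pos [481.9 -91.4  73.5] rpy [ 1.7996e+02 -1.0000e-02  3.0510e+01] F [ 0.4 -7.1 -1.6] M [-1.03 -0.19  0.07] open 0.244 cmd [481.7 -91.1  73.4] [180.    0.   30.5]
torque about nut cw-load est (F only) -1.154 Mz 0.069
```

View pics/m14.png

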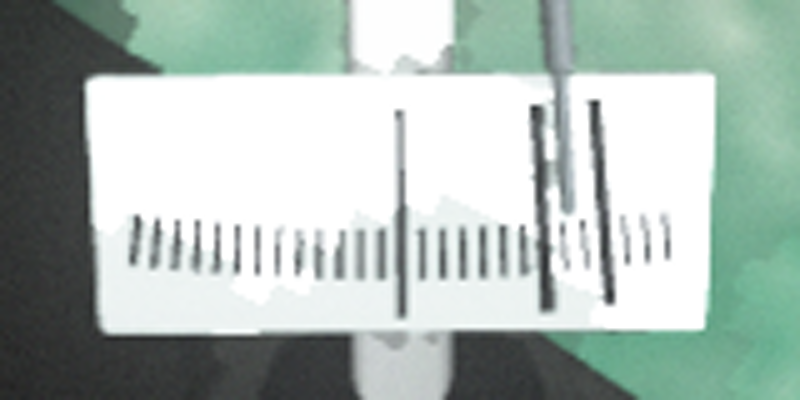

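Steady at tip ≈569 px, midway between lines (541 and 601). Hold on.

Request:
carry_out --increments '[[[0,0,0,0,0,0],[0,0,0,0,0,0],[0,0,0,0,0,0],[0,0,0,0,0,0],[0,0,0,0,0,0]]]'

```text
clock: 16.4
eef_pos: [481.9, -91.4, 73.5]
tcp_rot: [3.141, -0.0, 0.533]
contact_force: [0.6, -6.5, -1.5]
opening: 0.244
```

Request:
carry_out --increments '[[[0,0,0,0,0,0],[0,0,0,0,0,0],[0,0,0,0,0,0],[0,0,0,0,0,0],[0,0,0,0,0,0]]]'

```text
clock: 16.82
eef_pos: [481.9, -91.4, 73.5]
tcp_rot: [3.141, -0.0, 0.533]
contact_force: [0.8, -6.2, -0.9]
opening: 0.247
```

Request:
carry_out --increments '[[[0,0,0,0,0,0],[0,0,0,0,0,0],[0,0,0,0,0,0],[0,0,0,0,0,0],[0,0,0,0,0,0]]]'

```text
clock: 17.23
eef_pos: [481.9, -91.4, 73.5]
tcp_rot: [3.141, -0.0, 0.533]
contact_force: [1.0, -6.2, -0.8]
opening: 0.248
```

Request:
carry_out --increments '[[[0,0,0,0,0,0],[0,0,0,0,0,0],[0,0,0,0,0,0],[0,0,0,0,0,0],[0,0,0,0,0,0]]]'

```text
clock: 17.65
eef_pos: [481.9, -91.4, 73.5]
tcp_rot: [3.141, -0.0, 0.533]
contact_force: [-0.5, -6.7, -0.3]
opening: 0.247
```

```bash
python3 -c "
from h import *
look('m15'); arc(29.5,27,3,73.4); arc(27,21,5,73.4)"
```

```text
t 17.7 pos [481.9 -91.4  73.5] rpy [ 1.7996e+02 -1.0000e-02  3.0510e+01] F [ 0.1 -5.8 -1.5] M [-1.06 -0.18  0.09] open 0.249 cmd [481.7 -91.1  73.4] [180.    0.   30.5]
torque about nut cw-load est (F only) -0.927 Mz 0.095
[[[0.0, 0.0066, 0.0, -0.0, -0.0, -0.0139], [0.0002, 0.0133, 0.0, -0.0, -0.0, -0.0278], [0.0004, 0.02, 0.0, -0.0, -0.0, -0.0417]]]
[[[0.0001, 0.0096, 0.0, -0.0, -0.0, -0.02], [0.0004, 0.0192, 0.0, -0.0, -0.0, -0.04], [0.0009, 0.0288, 0.0, -0.0, -0.0, -0.06], [0.0016, 0.0384, 0.0, -0.0, -0.0, -0.08], [0.0025, 0.0479, 0.0, -0.0, -0.0, -0.1]]]
```

View pics/m15.png

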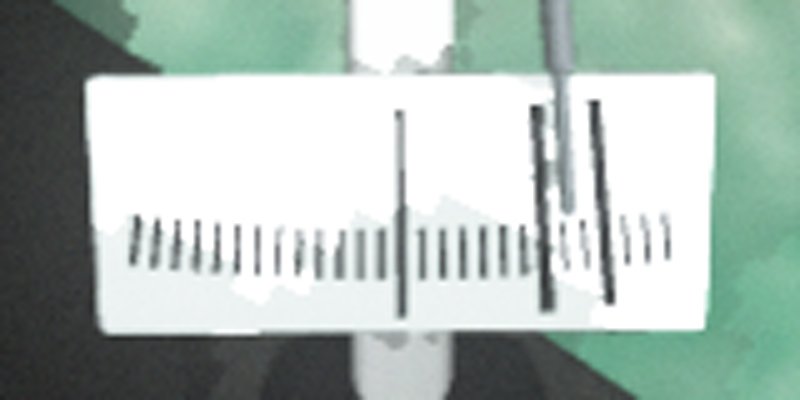

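Request:
carry_out --increments '[[[0,0.0066,0,0,0,-0.0139],[0.0002,0.0133,0,0,0,-0.0278],[0.0004,0.02,0,0,0,-0.0417]]]'

```text
clock: 17.95
eef_pos: [486.0, -98.1, 73.4]
tcp_rot: [3.141, -0.0, 0.577]
contact_force: [0.2, -3.8, -2.0]
opening: 0.251
```

Request:
carry_out --increments '[[[0.0001,0.0096,0,0,0,-0.02],[0.0004,0.0192,0,0,0,-0.04],[0.0009,0.0288,0,0,0,-0.06],[0.0016,0.0384,0,0,0,-0.08],[0.0025,0.0479,0,0,0,-0.1]]]'

```text
clock: 18.37
eef_pos: [497.1, -113.2, 73.3]
tcp_rot: [-3.141, -0.0, 0.681]
contact_force: [-0.6, -0.7, -1.5]
opening: 0.247
```

```bash
python3 -c "
from h import *
look('m16'); arc(21,18,4,73.4)"
```

```text
t 18.42 pos [ 497.5 -113.6   73.4] rpy [-1.7997e+02 -1.0000e-02  3.9120e+01] F [ 0.  -1.  -1.4] M [-0.06  0.04  0.03] open 0.247 cmd [ 497.2 -113.5   73.4] [180.   0.  39.]
torque about nut cw-load est (F only) -0.145 Mz 0.034
[[[0.0001, 0.006, 0.0, -0.0, -0.0, -0.0125], [0.0002, 0.012, 0.0, -0.0, -0.0, -0.025], [0.0004, 0.0181, 0.0, -0.0, -0.0, -0.0375], [0.0007, 0.024, 0.0, -0.0, -0.0, -0.05]]]
```

View pics/m16.png

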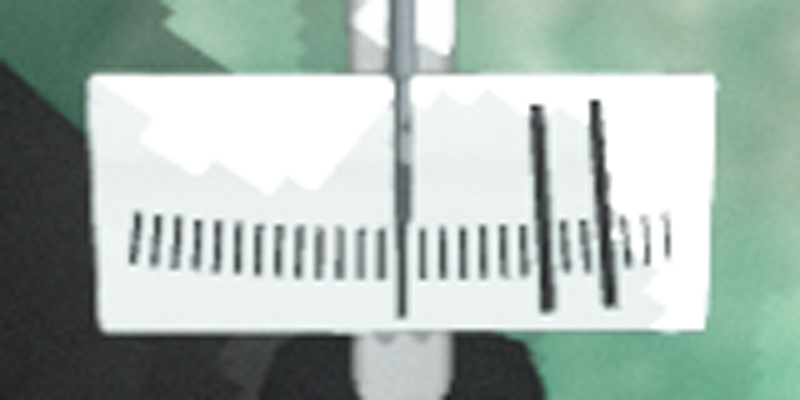

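Request:
carry_out --increments '[[[0.0001,0.006,0,0,0,-0.0125],[0.0002,0.012,0,0,0,-0.025],[0.0004,0.0181,0,0,0,-0.0375],[0.0007,0.024,0,0,0,-0.05]]]'

```text
clock: 18.75
eef_pos: [503.3, -120.7, 73.3]
tcp_rot: [-3.141, 0.0, 0.734]
contact_force: [-0.3, 1.3, -0.4]
opening: 0.245
```

Request:
carry_out --increments '[[[0,0,-0.01,0,0,0],[0,0,-0.02,0,0,0],[0,0,-0.035,0,0,0],[0,0,-0.05,0,0,0],[0,0,-0.05,0,0,0]]]'

```text
clock: 19.17
eef_pos: [503.9, -120.9, 94.7]
tcp_rot: [3.14, -0.001, 0.733]
contact_force: [0.3, -1.1, -4.1]
opening: 0.242
```

```bash
python3 -c "
from h import *
apply([0,0,-.05,0,0,0]);look('m17'); 
p,R=load(); print(p)
path([p[0],p[1],120],42,n=5)"
```

```text
t 19.22 pos [ 503.8 -120.8   94.3] rpy [ 1.7994e+02 -4.0000e-02  4.2000e+01] F [-0.3 -0.8 -4. ] M [-0.18  0.15  0.01] open 0.244 cmd [ 503.4 -120.8   93.4] [180.   0.  42.]
torque about nut cw-load est (F only) -0.072 Mz 0.005
[ 503.43258782 -120.76048514   93.401     ]
[[[0.0, -0.0, -0.013, -0.0, -0.0, 0.0], [0.0, -0.0, -0.027, -0.0, -0.0, 0.0], [0.0, -0.0, -0.04, -0.0, -0.0, 0.0], [0.0, -0.0, -0.053, -0.0, -0.0, 0.0], [0.0, -0.0, -0.066, -0.0, -0.0, 0.0]]]
```

Request:
carry_out --increments '[[[0,0,-0.013,0,0,0],[0,0,-0.027,0,0,0],[0,0,-0.04,0,0,0],[0,0,-0.053,0,0,0],[0,0,-0.066,0,0,0]]]'

```text
clock: 19.63
eef_pos: [503.5, -120.8, 120.4]
tcp_rot: [3.141, -0.0, 0.733]
contact_force: [0.0, -0.4, -3.5]
opening: 0.241
```

```bash
python3 -c "
from h import *
path([440,-192,116],86.5,n=10)
path([440,-192,40],86.5,n=5)"
```

```text
[[[-0.024, 0.003, 0.001, -0.0, -0.0, -0.074], [-0.047, 0.005, 0.002, -0.0, -0.0, -0.148], [-0.071, 0.008, 0.003, -0.0, -0.0, -0.222], [-0.095, 0.01, 0.004, -0.0, -0.0, -0.297], [-0.118, 0.013, 0.005, -0.0, -0.0, -0.371]]]
[[[-0.023, -0.007, 0.001, -0.0, -0.0, -0.074], [-0.046, -0.013, 0.002, -0.0, -0.0, -0.148], [-0.069, -0.02, 0.003, -0.0, -0.0, -0.222], [-0.092, -0.026, 0.004, -0.0, -0.0, -0.296], [-0.115, -0.033, 0.004, -0.0, -0.0, -0.371]]]
[[[-0.0, 0.0, 0.038, -0.0, -0.0, 0.0], [-0.0, 0.0, 0.076, -0.0, -0.0, 0.0], [-0.0, 0.0, 0.114, -0.0, -0.0, 0.0], [-0.0, 0.0, 0.152, -0.0, -0.0, 0.0], [-0.0, 0.0, 0.19, -0.0, -0.0, 0.0]]]
```

Request:
carry_out --increments '[[[-0.024,0.003,0.001,0,0,-0.074],[-0.047,0.005,0.002,0,0,-0.148],[-0.071,0.008,0.003,0,0,-0.222],[-0.095,0.01,0.004,0,0,-0.297],[-0.118,0.013,0.005,0,0,-0.371]]]'

```text
clock: 20.05
eef_pos: [471.6, -156.5, 118.2]
tcp_rot: [3.141, 0.0, 1.126]
contact_force: [0.1, -0.0, -3.2]
opening: 0.244
```

Request:
carry_out --increments '[[[-0.023,-0.007,0.001,0,0,-0.074],[-0.046,-0.013,0.002,0,0,-0.148],[-0.069,-0.02,0.003,0,0,-0.222],[-0.092,-0.026,0.004,0,0,-0.296],[-0.115,-0.033,0.004,0,0,-0.371]]]'

```text
clock: 20.47
eef_pos: [439.9, -192.4, 116.6]
tcp_rot: [3.141, 0.0, 1.514]
contact_force: [-0.0, -0.6, -3.7]
opening: 0.244
```

Request:
carry_out --increments '[[[0,0,0.038,0,0,0],[0,0,0.076,0,0,0],[0,0,0.114,0,0,0],[0,0,0.152,0,0,0],[0,0,0.19,0,0,0]]]'

```text
clock: 20.88
eef_pos: [440.5, -192.2, 40.1]
tcp_rot: [3.14, 0.0, 1.51]
contact_force: [-0.2, -1.2, -3.3]
opening: 0.245
```

```bash
python3 -c "
from h import *
from rig import optics
g=optics.grab_frame('top')
cv2.imwrite('pics/n.png',cv2.resize(g['img'][160:310,220:420,::-1],None,fx=4,fy=4))
w=look('m18')
for v in range(5,180,25):
    P=[unproj_d(w,u,v) for u in range(262,298,2)]
    b=max(P,key=lambda p:p[2]); print(v,b.round(1))
"
```

```text
t 20.98 pos [ 438.9 -191.5   38.9] rpy [-1.7984e+02 -6.0000e-02  8.6520e+01] F [ 0.4 -0.9 -3.4] M [-0.22 -0.    0.01] open 0.239 cmd [ 440.  -191.9   40.2] [180.    -0.    86.52]
torque about nut cw-load est (F only) -0.253 Mz 0.009
5 [444.8 -91.1  32.6]
30 [445.6 -98.4  32.8]
55 [ 444.5 -105.8   32.7]
80 [ 445.3 -113.7   34. ]
105 [ 444.9 -121.6   33.5]
130 [ 443.  -129.8   33.3]
155 [ 443.2 -138.1   35.1]
```

View pics/n.png

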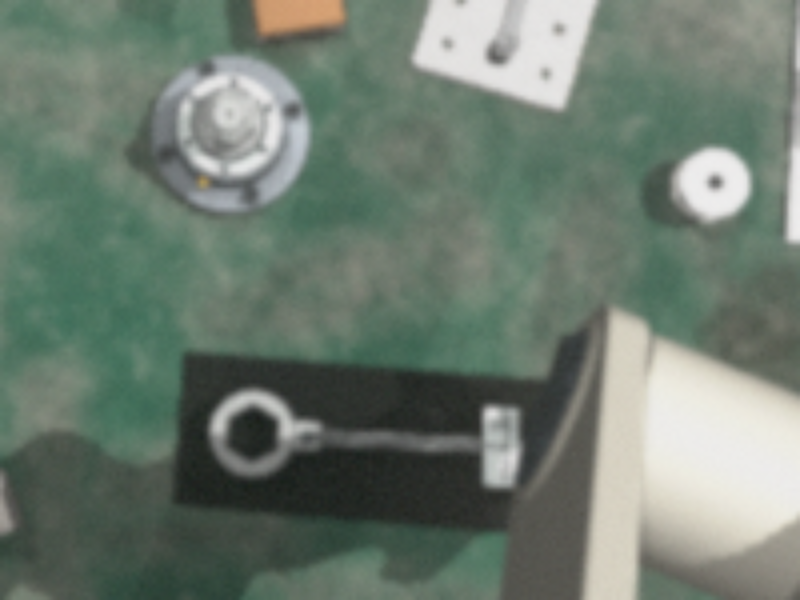

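Request:
carry_out --increments '[[[0,0,0.008,0,0,0],[0,0,0.016,0,0,0],[0,0,0.022,0,0,0],[0,0,0.027,0,0,0],[0,0,0.03,0,0,0]]]'

```text
clock: 21.4
eef_pos: [440.4, -192.1, 29.0]
tcp_rot: [3.141, 0.0, 1.51]
contact_force: [-7.2, 2.7, 32.6]
opening: 0.249
```

Request:
carry_out --increments '[[[0,0,0,0,0,0],[0,0,0,0,0,0],[0,0,0,0,0,0]]]'

```text
clock: 21.65
eef_pos: [440.4, -192.1, 29.1]
tcp_rot: [3.141, 0.0, 1.51]
contact_force: [-1.7, 0.6, 7.9]
opening: 0.245
```

```bash
python3 -c "
from h import *
apply([0,0,.03,0,0,0]);state()"
```

```text
t 21.65 pos [ 440.4 -192.1   29.1] rpy [1.7994e+02 2.0000e-02 8.6510e+01] F [-1.7  0.6  7.9] M [ 0.1   0.33 -0.02] open 0.245 cmd [ 440.  -191.9   28.2] [180.    -0.    86.52]
```

Resting on the mat; open slowly, then rise.

Request:
carry_out --increments '[[[0,0,-0.001,0,0,0],[0,0,-0.001,0,0,0],[0,0,-0.001,0,0,0],[0,0,-0.001,0,0,0],[0,0,-0.001,0,0,0]]]' --hand 0.4 --squeeze 20

```text
clock: 22.07
eef_pos: [440.0, -191.9, 28.6]
tcp_rot: [3.141, 0.0, 1.51]
contact_force: [-0.2, 0.2, 0.1]
opening: 0.598
```

Request:
carry_out --increments '[[[0,0,-0.02,0,0,0],[0,0,-0.05,0,0,0],[0,0,-0.12,0,0,0],[0,0,-0.2,0,0,0],[0,0,-0.3,0,0,0]]]'

```text
clock: 22.48
eef_pos: [438.6, -191.3, 149.0]
tcp_rot: [-3.138, -0.001, 1.51]
contact_force: [0.5, -1.2, 0.3]
opening: 0.602
```

```bash
python3 -c "
from h import *
from rig import optics,nets
apply([0,0,-.301,0,0,0]);state()
w=optics.grab_frame('wrist');cv2.imwrite('pics/o1.png',w['img'][:,:,::-1])
print(nets.tip_of('wrench','top'))
g=optics.grab_frame('top');cv2.imwrite('pics/o2.png',cv2.resize(g['img'][60:330,180:440,::-1],(780,600)[0:2] if 0 else None,fx=2.2,fy=2.2))
path([540,-40,300],88,n=5,)
"
```

```text
t 22.48 pos [ 438.6 -191.3  149. ] rpy [-1.7982e+02 -7.0000e-02  8.6520e+01] F [ 0.5 -1.2  0.3] M [ 0.   -0.01 -0.06] open 0.602 cmd [ 440.  -191.9  148.6] [180.    -0.    86.52]
[{'point': [446.9, -11.9, 13.0], 'confidence': 0.73}]
[[[0.079, 0.045, -0.076, -0.0, -0.0, -0.005], [0.158, 0.091, -0.151, -0.0, -0.0, -0.01], [0.237, 0.136, -0.227, -0.0, -0.0, -0.015], [0.315, 0.181, -0.303, -0.0, -0.0, -0.02], [0.394, 0.227, -0.378, -0.0, -0.0, -0.025]]]
```

View pics/o1.png

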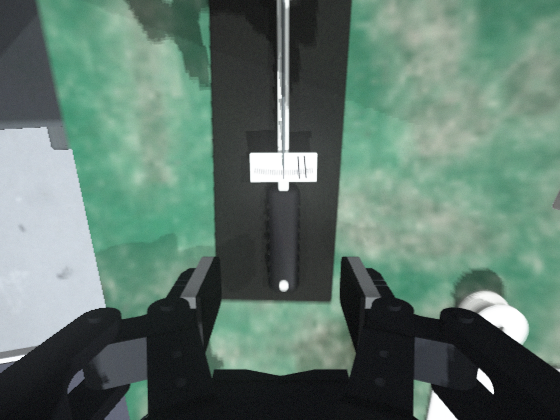

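View pics/o2.png

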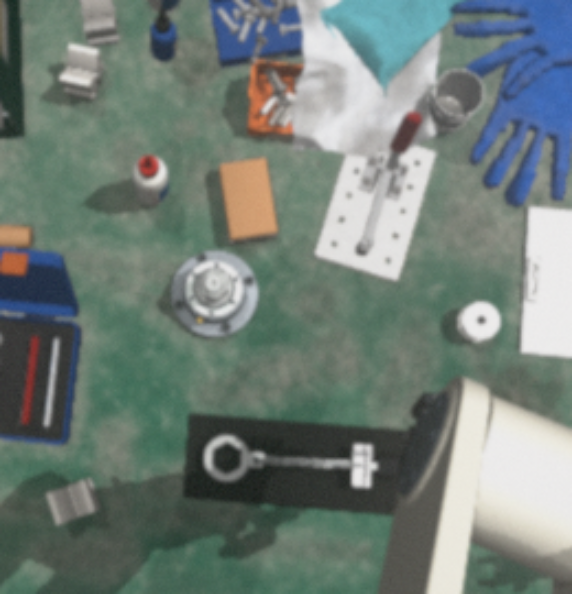

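```bash
python3 -c "
from h import *
save(*T([440,-191.9,148.6],86.52))
path([636,-5,175],90,n=8)
"
```

```text
[[[0.062, 0.058, -0.008, 0.0, 0.0, -0.007], [0.124, 0.115, -0.016, 0.0, 0.0, -0.014], [0.186, 0.173, -0.025, 0.0, 0.0, -0.022], [0.248, 0.23, -0.033, -0.0, 0.0, -0.029], [0.31, 0.288, -0.041, 0.0, 0.0, -0.036]]]
[[[0.06, 0.06, -0.008, -0.0, 0.0, -0.008], [0.12, 0.12, -0.017, -0.0, 0.0, -0.015], [0.18, 0.18, -0.025, -0.0, 0.0, -0.022]]]
```

Request:
carry_out --increments '[[[0.062,0.058,-0.008,0,0,-0.007],[0.124,0.115,-0.016,0,0,-0.014],[0.186,0.173,-0.025,0,0,-0.022],[0.248,0.23,-0.033,0,0,-0.029],[0.31,0.288,-0.041,0,0,-0.036]]]'

```text
clock: 23.05
eef_pos: [562.6, -73.8, 164.3]
tcp_rot: [-3.14, -0.0, 1.548]
contact_force: [0.3, -0.2, -0.3]
opening: 0.603
```

Request:
carry_out --increments '[[[0.06,0.06,-0.008,0,0,-0.008],[0.12,0.12,-0.017,0,0,-0.015],[0.18,0.18,-0.025,0,0,-0.022],[0.18,0.18,-0.025,0,0,-0.022],[0.18,0.18,-0.025,0,0,-0.022]]]'

```text
clock: 23.47
eef_pos: [636.3, -3.5, 173.8]
tcp_rot: [-3.14, 0.0, 1.573]
contact_force: [-1.4, -0.4, -0.0]
opening: 0.598
```

```bash
python3 -c "
from h import *
from rig import optics
state()
f=optics.grab_frame('wrist'); u,v=proj(f,[638,2,60]).astype(int)
a=cv2.resize(f['img'][v-60:v+60,u-65:u+65,::-1],None,fx=5,fy=5,interpolation=cv2.INTER_CUBIC)
cv2.imwrite('pics/p.png',a)
"
```

```text
t 23.47 pos [636.3  -3.5 173.8] rpy [-179.91    0.     90.13] F [-1.4 -0.4 -0. ] M [ 0.04  0.04 -0.07] open 0.598 cmd [636.2  -4.8 175. ] [180.   0.  90.]
```

View pics/p.png

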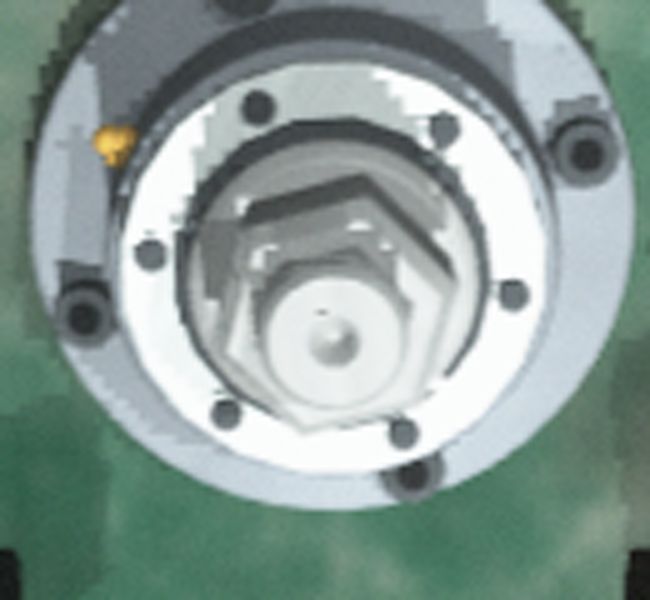

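```bash
python3 -c "
from rig import r
print(r.sign_off())"
```

```text
the job is handed in; nothing more can be done
None
```

The nut held. I fitted the wrench onto the nut, down on its flange, holding it by its black grip throughout, and the job was handed in at about 23.5 s.

- **Load:** I turned the wrench clockwise through the play and pin slack. The pointer then stood about midway between the two long lines, at about 0.084 rad (1.2 N m).
- **Hold:** It stayed there for about 2.6 s, from 15.1 to 17.7 s. The pictures at the start, middle and end of the hold read the same, and no picture showed it past the second line.
- **Return:** I unloaded the wrench, lifted it off and laid it back on the mat. The last pictures show it flat within the mat. The oil bottle, pulley and vee block were in place in the last top view, and the gripper was open and touching nothing.
- **Nut turn:** Afterwards the nut stood roughly 17° clockwise of where it began, which is within the pin slack of up to 0.35 rad (20°). The steady pointer and force suggest it did not slip on the spindle. I could not make out the white witness line, so that direct check was not possible.
- **Forces:** Setting the wrench down briefly read about 33 N at the wrist, which eased to 8 N before release.

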